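# Set up a register read-out run

## Robot

A 6-joint arm with a two-finger parallel gripper is mounted at the origin on the work surface. World frame = base frame: x ahead of the robot, y to its left, z up, the work surface at z = 0. Lengths are in mm, angles in rad, forces in N, time in s.
With the tool pointing down it reaches from about 275 to 750 mm from the base axis. Payload 10.2 kg.
Tool frame: the origin (TCP) lies between the finger pads; the fingertips stand 25 mm ahead of it and the grasp point (between the pads) lies 6 mm ahead of it; z points along the fingers, y is the line along which they close (so a half turn about z gives the same grasp; the last joint's range is limited). The gripper opens to 85 mm and grips with 20 to 120 N. Pads are 22 mm wide; open, the fingers measure 114 mm over their backs; the gripper's body (76 mm by 85 mm) begins 54 mm behind the grasp point. The pads swing forward as they close: fully open they stand 13 mm farther back than shut.
Start: joints at [-1.389, 0.313, 1.498, -0, 1.331, -0.223], TCP at [206.752, -482.582, 256.294] pointing down, gripper open.
Joint ranges: [-2.94, 2.94], [-0.97, 2.17], [0.19, 2.56], [-1.23, 4.37], [0.02, 3.11], [-2.88, 2.88]. Speed limits (rad/s): [2.39, 2.39, 3.01, 3.14, 3.14, 3.14].

## Interface

Orientations are given as a unit quaternion [w, x, y, z].
In Python, from rig import ctrl, eyes, finish_job gives the robot as it stands.
- The arm moves only by the tool step_arm, never from a script. Its argument "increments" is a list of rows, each an object of numbers: "dx", "dy", "dz": the shift along the tool's x, y, z in units of 25 mm (1.0 is 25 mm); "wx", "wy", "wz": the turn, a rotation vector about the tool's x, y, z in units of 6 degrees (1.0 is 6 degrees). A call has 1 to 5 rows; each row shifts and turns the commanded pose from where the row before left it, along the tool's axes as they then stand; what a row does not reach is not made up. A row lasts 1/10 s, in which the tool goes at most 50 mm and 8.59 degrees, less where a joint would pass 70% of its speed; a pose out of reach is approached as far as the arm can. A call is refused whole if a number of a shift passes 1 or a number of a turn 1, either way. A call with a gripper value outside its range is refused whole. "fingers" is the finger opening in mm, from 0 to 85.4, set as the call begins (left out, the last holds). The fingers move at their own pace and stop on an object; "squeeze" is the grip in N (left out, the last holds). Time passes only in rows, so rows that do not move let the fingers close. It gives the time, the measured TCP pose, the force, the opening and the grip force at its end, in the units of the state.
- ctrl.sense(): the state, without advancing time (a new reading comes with each control period).
- eyes.capture(name): name is "scene" or "side" or "wrist"; returns a dict with "frame" (480x640x3 uint8, blue, green, red), "fx", "fy", "cx", "cy" (pixels), "k1" (the pictures are not rectified: a ray, as slopes to the right and down, at radius r is drawn at 1 + k1 r^2 times it, then the intrinsics apply), "R" (3x3) and "t" (3): a world point X has camera coordinates R X + t; the wrist camera has in their place "tool_from_camera" (4x4, takes a point from camera to tool coordinates, whose origin is the TCP and whose axes are the flange's). Camera axes: x right, y down, z forward; pixel columns grow to the right and rows downward; lengths in mm; the calibration is good to about 2 mm. A picture is of the moment at which its call begins: read the wrist's pose just before it. There is no depth.
- finish_job(): hands the job in; it is judged then, once.
Trained networks look in the newest picture that a camera, given by its name, has taken for a name from the list of things; names that differ only in an ending like _2 or _b are one class to them, and where a whole thing is asked for, a point or a joint stands for the part that bears it (a point fixed in the world has none). Each returns a list of dicts, best first, with "p" (0 to 1); they miss things now and then, are a little off and sometimes report something else, mostly with a low value. They report only what shows in the picture. A call takes as long as a camera call.
- eyes.cut_out(camera, label): "mask" (480x640 bool, what is visible of it).
- eyes.landmark_of(camera, label): "point" ([x, y, z] in mm, in the coordinates of the camera as it stood for that picture, good to about 4 mm: a listed point, or the origin of a listed thing).
The state is a dict: "time_s": time; "joints": joint angles; "dq": joint speeds; "tau": joint torques, N m; "eef_pos": TCP position; "ee_rot": TCP orientation; "force": force on the tool from outside, world axes, zero at the start; "wrist_torque": the same for the moment, N m; "grip_width": opening from 0.0 (shut) to 1.0 (fully open); "grip_force": force on a finger pad.
Only numpy, scipy, OpenCV 4.12 (cv2) and the standard library are available. Lean on these libraries where they do the work, as an engineer would, in place of code of your own. Each camera call takes 0.05 s, during which the arm holds its last target. There are 200 camera calls.

## Task

Set up the next read-out run: set both white registers down in the pockets of the steel bayonet fixture, one per pocket, fully home with the dial facing straight up (no twist needed), and clear away the loose fittings, blue check valves into the blue bin and brass tailpieces into the yellow bin. Once everything is in its place, press the green start button fully down and let go. Do not disturb the stopwatch, the screwdriver or the brass weight.

Things in the scene. Friction and masses are not known exactly. Their poses are not given: they have to be found in the camera images.
- fixture: polished steel bayonet fixture fixed to the counter, 120 mm (x) x 235 mm (y) x 30 mm tall, with two shallow round pockets 112 mm apart along its y axis. Origin at the centre of its underside.
- pocket_a (a point): centre of the floor of a (the +y) pocket of the fixture: round, 66 mm in diameter, 8 mm deep, chamfered mouth; z axis up. A register's foot drops into it with about 4 mm of play all round; no twist is needed and any yaw will do.
- pocket_b (a point): centre of the floor of a (the -y) pocket of the fixture: round, 66 mm in diameter, 8 mm deep, chamfered mouth; z axis up. A register's foot drops into it with about 4 mm of play all round; no twist is needed and any yaw will do.
- register1: white register, 160 g: square body 58 x 58 mm, 32 thick; round foot (58 diameter, 10 thick) on its back, round grey bezel (54 diameter, 4 thick) with the dial in front; 46 mm from foot face to dial. Origin: centre of the foot face; x axis out through the dial, y and z square to the flat sides. Starts on edge on a flat side (origin 29 mm up), dial roughly towards the robot.
- register2: white register, 160 g: square body 58 x 58 mm, 32 thick; round foot (58 diameter, 10 thick) on its back, round grey bezel (54 diameter, 4 thick) with the dial in front; 46 mm from foot face to dial. Origin: centre of the foot face; x axis out through the dial, y and z square to the flat sides. Starts on edge on a flat side (origin 29 mm up), dial roughly towards the robot.
- valve1: blue plastic check valve, 50 g, 38 mm diameter end collars (12 mm tall each) and 33 mm barrel, 50 mm tall; starts standing on end. Origin at the centre of its lower end, z axis along it. May be absent (None).
- valve2: blue plastic check valve, 50 g, 38 mm diameter end collars (12 mm tall each) and 33 mm barrel, 50 mm tall; starts standing on end. Origin at the centre of its lower end, z axis along it. May be absent (None).
- valve3: blue plastic check valve, 50 g, 38 mm diameter end collars (12 mm tall each) and 33 mm barrel, 50 mm tall; starts standing on end. Origin at the centre of its lower end, z axis along it. May be absent (None).
- tail1: brass tailpiece, 100 g: a nut 38 mm in diameter and 17 mm tall at the foot with a 26 mm diameter tube rising from it, 52 mm tall in all; starts standing on its nut. Origin at the centre of the nut's lower end, z axis along the tube. May be absent (None).
- tail2: brass tailpiece, 100 g: a nut 38 mm in diameter and 17 mm tall at the foot with a 26 mm diameter tube rising from it, 52 mm tall in all; starts standing on its nut. Origin at the centre of the nut's lower end, z axis along the tube. May be absent (None).
- tail3: brass tailpiece, 100 g: a nut 38 mm in diameter and 17 mm tall at the foot with a 26 mm diameter tube rising from it, 52 mm tall in all; starts standing on its nut. Origin at the centre of the nut's lower end, z axis along the tube. May be absent (None).
- blue_bin: fixed open blue bin, outside 130 mm (x) x 180 mm (y) x 45 mm tall, walls and floor 5 mm thick; for the check valves. Origin at the centre of its underside.
- yellow_bin: fixed open yellow bin, outside 130 mm (x) x 180 mm (y) x 45 mm tall, walls and floor 5 mm thick; for the tailpieces. Origin at the centre of its underside.
- start_top (a point): centre of the top of the green start button (36 mm diameter) on its grey housing on the counter; pressed straight down
- start (a joint): travel of the start button: 0 m up, 0.006 m fully down; spring return, about 4 N when fully down
- stopwatch: chrome stopwatch, 52 mm diameter, 13 mm thick, lying on the counter; not to be disturbed. Origin under its centre.
- screwdriver: screwdriver lying on the counter; not to be disturbed.
- weight: brass reference weight, 40 mm diameter, 56 mm tall; not to be disturbed. Origin under its centre.

How it is judged (in metres and radians):
On the way, in this order (a step that is already met when the one before it is completed fails the run):
1. both registers are seated dial up in pockets and all fittings present are in their bins (angle between each of register1, register2's own x axis and vertical below 0.1 rad and ((horizontal distance between register1 and pocket_a below 0.007 m and z of register1 in the frame of pocket_a below 0.004 m) or (horizontal distance between register1 and pocket_b below 0.007 m and z of register1 in the frame of pocket_b below 0.004 m)) and ((horizontal distance between register2 and pocket_a below 0.007 m and z of register2 in the frame of pocket_a below 0.004 m) or (horizontal distance between register2 and pocket_b below 0.007 m and z of register2 in the frame of pocket_b below 0.004 m)) and x of valve1 in the frame of blue_bin between -0.062 and 0.062 m and y of valve1 in the frame of blue_bin between -0.087 and 0.087 m and z of valve1 in the frame of blue_bin between -0.005 and 0.045 m and x of valve2 in the frame of blue_bin between -0.062 and 0.062 m and y of valve2 in the frame of blue_bin between -0.087 and 0.087 m and z of valve2 in the frame of blue_bin between -0.005 and 0.045 m and x of valve3 in the frame of blue_bin between -0.062 and 0.062 m and y of valve3 in the frame of blue_bin between -0.087 and 0.087 m and z of valve3 in the frame of blue_bin between -0.005 and 0.045 m and x of tail1 in the frame of yellow_bin between -0.062 and 0.062 m and y of tail1 in the frame of yellow_bin between -0.087 and 0.087 m and z of tail1 in the frame of yellow_bin between -0.005 and 0.045 m and x of tail2 in the frame of yellow_bin between -0.062 and 0.062 m and y of tail2 in the frame of yellow_bin between -0.087 and 0.087 m and z of tail2 in the frame of yellow_bin between -0.005 and 0.045 m and x of tail3 in the frame of yellow_bin between -0.062 and 0.062 m and y of tail3 in the frame of yellow_bin between -0.087 and 0.087 m and z of tail3 in the frame of yellow_bin between -0.005 and 0.045 m), for 0.3 s.
2. then the start button is pressed down (value of joint start above 0.0042 m), for 0.05 s.
At the end, for the whole second after the job is handed in: Each register sits in a pocket with its dial up (within 0.1 rad), its foot within 7 mm of the pocket's centre and within 4 mm of its floor; every check valve present is inside the blue bin and every tailpiece inside the yellow bin; all at rest; the button is up again (all of step 1 and linear speed of each of register1, register2, valve1, valve2, valve3, tail1, tail2, tail3 below 0.03 m/s and value of joint start below 0.0015 m); the robot touches nothing.
It fails at once if the stopwatch is moved more than 25 mm (distance of stopwatch from where it was at the start of the episode above 0.025 m).
It fails at once if the screwdriver is moved more than 25 mm (distance of screwdriver from where it was at the start of the episode above 0.025 m).
It fails at once if the weight is moved more than 25 mm (distance of weight from where it was at the start of the episode above 0.025 m).
Of valve1, valve2, valve3, tail1, tail2, tail3 only 4 to 6 are there at a start; the rules pass over those that are not, and their reading is None.
At some moment in a run one of valve1, valve2, valve3, tail1, tail2, tail3 may be knocked a few centimetres aside while the robot is not near it.
It also fails if it takes over 210 s, if anything falls off the work surface, if the arm or the gripper's body presses on something with over 40 N, if the wrist force passes 120 N, or if a joint passes its speed limit or range.

## Working session

There is one attempt and no reset: what is moved stays moved. The work goes in short steps, Python scripts to look and compute and a tool call to move; the robot and the scene stay as the last step left them, time stands still between calls to the robot, and variables do not carry over. Pictures are saved under pics/ and viewed, at most 15 in all, crops included, and the job is handed in when it is done.

Besides the shell and the picture viewer there is one more tool, called after ">>>" in YAML: its name, and indented under it one key for each argument. step_arm: Moves the arm, as the interface text tells. Its arguments: {"type":"object","properties":{"increments":{"type":"array"},"fingers":{"type":"number"},"squeeze":{"type":"number"}},"required":["increments"]}

```bash
mkdir -p pics; ls; cat > h.py <<'E'
import numpy as np, cv2
from scipy.spatial.transform import Rotation as Rn
from rig import ctrl, eyes, finish_job
def tool():
    s=ctrl.sense(); q=s['ee_rot']
    T=np.eye(4); T[:3,:3]=Rn.from_quat([q[1],q[2],q[3],q[0]]).as_matrix(); T[:3,3]=s['eef_pos']; return T
def cap(name):
    T=tool(); c=eyes.capture(name)
    if name=='wrist': W=T@np.array(c['tool_from_camera'])
    else:
        W=np.eye(4); R=np.array(c['R']); W[:3,:3]=R.T; W[:3,3]=-R.T@np.array(c['t'])
    c['W']=W; return c
def find(c,name,label,pmin=.3):
    return [(round(d['p'],2),(c['W']@np.r_[d['point'],1])[:3].round(1)) for d in eyes.landmark_of(name,label) if d['p']>pmin]
def ray(c,u,v,z):   # pixel -> world point at height z
    x=np.array([(u-c['cx'])/c['fx'],(v-c['cy'])/c['fy']]); y=x.copy()
    for _ in range(20): y=x/(1+c['k1']*(y@y))
    d=c['W'][:3,:3]@np.r_[y,1]; o=c['W'][:3,3]; return (o+d*(z-o[2])/d[2]).round(1)
def proj(c,P):
    p=(np.linalg.inv(c['W'])@np.r_[P,1])[:3]; s=p[:2]/p[2]; s=s*(1+c['k1']*(s@s))
    return np.array([c['fx']*s[0]+c['cx'],c['fy']*s[1]+c['cy']])
E
python3 - <<'E'
from h import *
for n in ['scene','side']:
    c=cap(n); cv2.imwrite(f'pics/{n}0.png',c['frame']); print(n,c['W'][:3,3].round())
    for l in ['fixture','pocket_a','register1','valve1','tail1','blue_bin','yellow_bin','start_top','stopwatch','screwdriver','weight']:
        print(l,[(p,x.tolist()) for p,x in find(c,n,l)])
print(ctrl.sense())
E
```

```text
pics
scene [1402.  245.  637.]
fixture [(0.84, [637.8, -154.9, 1.1]), (0.44, [430.9, 106.8, 0.1])]
pocket_a [(0.84, [629.4, -213.3, 19.4]), (0.76, [636.3, -100.0, 23.7])]
register1 [(0.91, [616.2, 243.4, 28.3]), (0.87, [642.2, 96.2, 28.3])]
valve1 [(0.67, [469.3, -97.0, -0.2]), (0.67, [477.5, 37.3, -0.0]), (0.65, [428.0, 108.1, 0.6])]
tail1 [(0.77, [448.2, -45.6, 1.5]), (0.74, [465.2, 172.4, -1.8]), (0.73, [478.6, 38.8, 0.0])]
blue_bin [(0.82, [422.5, 342.2, 3.5]), (0.59, [443.8, -166.7, -2.4])]
yellow_bin [(0.97, [429.6, -337.6, 3.3])]
start_top [(0.71, [561.9, -328.0, 20.8])]
stopwatch [(0.73, [605.0, 410.1, 1.3])]
screwdriver [(0.95, [787.8, 124.8, -2.1]), (0.69, [428.5, -336.0, 0.5])]
weight [(0.82, [766.1, -157.4, 0.5])]
side [ 545. -654.  784.]
fixture [(0.57, [634.1, -153.4, -0.5])]
pocket_a [(0.86, [630.6, -207.4, 23.0]), (0.74, [635.2, -95.1, 25.5])]
register1 [(0.65, [642.9, 97.6, 29.8]), (0.57, [612.4, 245.0, 24.8])]
valve1 [(0.88, [470.3, -102.6, 2.5]), (0.83, [441.7, -166.1, 2.2]), (0.62, [420.3, -338.6, -1.8]), (0.61, [425.5, 108.9, 2.6])]
tail1 [(0.79, [462.1, 173.1, -
[... 469 characters left out ...]
.2, 'joints': array([-1.38941319e+00,  3.12919041e-01,  1.49769706e+00, -1.97981920e-05,
        1.33100272e+00, -2.23390610e-01]), 'dq': array([ 1.18417607e-03,  2.58307515e-03,  3.90880319e-04, -9.22976532e-04,
       -5.61085134e-05,  1.33871157e-03]), 'tau': array([-7.12290257e-04, -4.12174201e+01, -2.59901494e+01, -2.07528078e-04,
        5.82783468e-04, -2.91289177e-05]), 'eef_pos': array([ 206.74104483, -482.58674396,  256.28553486]), 'ee_rot': array([-1.32841650e-05,  9.79589115e-01,  2.01010359e-01, -9.33888580e-06]), 'force': array([0.87974403, 0.68816954, 0.38449111]), 'wrist_torque': array([0.0038535 , 0.02785768, 0.00082301]), 'grip_force': 0.0, 'grip_width': 1.0020509154055406}
```

View pics/scene0.png

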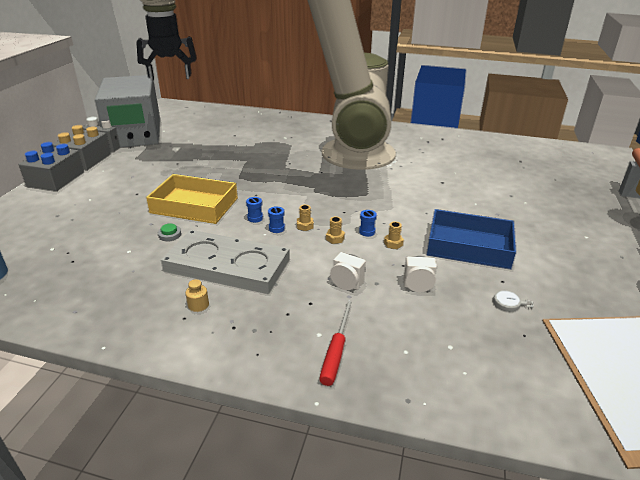

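View pics/side0.png

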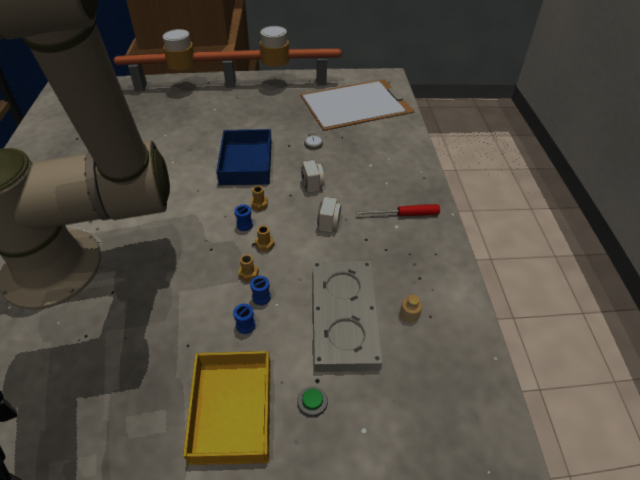

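Scene picture: three blue valves at px (255,209), (277,218), (368,222). Three tails at (305,217), (336,230), (395,235). Registers at (347,272) and (420,273), fixture at (226,262), button at (169,231). All six fittings are present, and they agree with the network positions from both cameras. I'll start with the valve at (442,-166), closing the fingers along world x.

>>> step_arm:
  increments:
    - {"wz": -1,"dz": 0.5}
    - {"wz": -1,"dz": 0.5}
    - {"wz": -1,"dz": 0.5}
    - {"wz": -1,"dz": 0.5}
    - {"wz": -1,"dz": 0.5}
  fingers: 62
  squeeze: 40

```text
invalid input at $.increments[0]: expected keys dx, dy, dz, wx, wy, wz
```

>>> step_arm:
  increments:
    - {"wz": -1,"dz": 0.5}
    - {"wz": -1,"dz": 0.5}
    - {"wz": -1,"dz": 0.5}
    - {"wz": -1,"dz": 0.5}
    - {"wz": -1,"dz": 0.5}

```text
invalid input at $.increments[0]: expected keys dx, dy, dz, wx, wy, wz
```

>>> step_arm:
  increments:
    - {"wz": -1}
    - {"wz": -0.13}
    - {"dx": 1,"dy": 0.7}
    - {"dx": 1,"dy": 0.7}
    - {"dx": 1,"dy": 0.7}

```text
invalid input at $.increments[0]: expected keys dx, dy, dz, wx, wy, wz
```

>>> step_arm:
  increments:
    - {"dx": 1,"dy": 0.7}
    - {"dx": 1,"dy": 0.7}
    - {"dx": 1,"dy": 0.7}
    - {"dx": 1,"dy": 0.7}
    - {"dx": 1,"dy": 0.7}

```text
invalid input at $.increments[0]: expected keys dx, dy, dz, wx, wy, wz
```

>>> step_arm:
  increments:
    - {"dx": 1,"dy": 0.7}
    - {"dx": 1,"dy": 0.7}
    - {"dx": 1,"dy": 0.7}
    - {"dx": 1,"dy": 0.7}
    - {}

```text
invalid input at $.increments[0]: expected keys dx, dy, dz, wx, wy, wz
```

>>> step_arm:
  increments:
    - {"dx": 0,"dy": 0,"dz": 0.5,"wx": 0,"wy": 0,"wz": -1}
    - {"dx": 0,"dy": 0,"dz": 0.5,"wx": 0,"wy": 0,"wz": -1}
    - {"dx": 0,"dy": 0,"dz": 0.5,"wx": 0,"wy": 0,"wz": -1}
    - {"dx": 0,"dy": 0,"dz": 0.5,"wx": 0,"wy": 0,"wz": -1}
    - {"dx": 0,"dy": 0,"dz": 0.5,"wx": 0,"wy": 0,"wz": -1}
  fingers: 62
  squeeze: 40

```text
time_s: 1.7
eef_pos: [206.7, -482.6, 193.3]
ee_rot: [0.0, 0.893, 0.45, -0.0]
force: [0.2, -0.3, -0.2]
grip_width: 0.726
grip_force: 0.0
```

>>> step_arm:
  increments:
    - {"dx": 0,"dy": 0,"dz": 0.5,"wx": 0,"wy": 0,"wz": -1}
    - {"dx": 0,"dy": 0,"dz": 0.5,"wx": 0,"wy": 0,"wz": -1}
    - {"dx": 0,"dy": 0,"dz": 0.5,"wx": 0,"wy": 0,"wz": -1}
    - {"dx": 0,"dy": 0,"dz": 0.5,"wx": 0,"wy": 0,"wz": -1}
    - {"dx": 0,"dy": 0,"dz": 0.5,"wx": 0,"wy": 0,"wz": -1}

```text
time_s: 2.2
eef_pos: [206.7, -482.6, 130.8]
ee_rot: [0.0, 0.746, 0.665, -0.0]
force: [-0.8, -0.8, -0.3]
grip_width: 0.725
grip_force: 0.0
```

>>> step_arm:
  increments:
    - {"dx": 0,"dy": 0,"dz": 0,"wx": 0,"wy": 0,"wz": -1}
    - {"dx": 0,"dy": 0,"dz": 0,"wx": 0,"wy": 0,"wz": -0.13}
    - {"dx": 1,"dy": 0.7,"dz": 0,"wx": 0,"wy": 0,"wz": 0}
    - {"dx": 1,"dy": 0.7,"dz": 0,"wx": 0,"wy": 0,"wz": 0}
    - {"dx": 1,"dy": 0.7,"dz": 0,"wx": 0,"wy": 0,"wz": 0}

```text
time_s: 2.7
eef_pos: [259.8, -406.9, 131.6]
ee_rot: [0.0, 0.708, 0.706, -0.0]
force: [0.2, 0.2, 0.0]
grip_width: 0.73
grip_force: 0.0
```

>>> step_arm:
  increments:
    - {"dx": 1,"dy": 0.8,"dz": 0,"wx": 0,"wy": 0,"wz": 0}
    - {"dx": 1,"dy": 0.8,"dz": 0,"wx": 0,"wy": 0,"wz": 0}
    - {"dx": 1,"dy": 0.8,"dz": 0,"wx": 0,"wy": 0,"wz": 0}
    - {"dx": 1,"dy": 0.8,"dz": 0,"wx": 0,"wy": 0,"wz": 0}
    - {"dx": 1,"dy": 0.8,"dz": 0,"wx": 0,"wy": 0,"wz": 0}

```text
time_s: 3.2
eef_pos: [360.2, -281.8, 131.8]
ee_rot: [0.001, 0.708, 0.706, -0.0]
force: [0.5, -0.3, -0.2]
grip_width: 0.727
grip_force: 0.0
```

>>> step_arm:
  increments:
    - {"dx": 1,"dy": 0.8,"dz": 0,"wx": 0,"wy": 0,"wz": 0}
    - {"dx": 1,"dy": 0.8,"dz": 0,"wx": 0,"wy": 0,"wz": 0}
    - {"dx": 1,"dy": 0.8,"dz": 0,"wx": 0,"wy": 0,"wz": 0}
    - {"dx": 1,"dy": 0.8,"dz": 0,"wx": 0,"wy": 0,"wz": 0}
    - {"dx": 0.5,"dy": 0,"dz": 0,"wx": 0,"wy": 0,"wz": 0}

```text
time_s: 3.7
eef_pos: [440.9, -168.7, 131.7]
ee_rot: [0.001, 0.707, 0.707, 0.0]
force: [-0.7, 0.6, 0.2]
grip_width: 0.734
grip_force: 0.0
```

```bash
cat >> h.py <<'E'
def look(labels,cams=('scene','side','wrist'),pmin=.4):
    for n in cams:
        c=cap(n)
        for l in labels: print(n,l,[(p,x.tolist()) for p,x in find(c,n,l,pmin)])
    return c
E
python3 - <<'E'
from h import *
c=look(['valve1'],('side','wrist')); cv2.imwrite('pics/w1.png',c['frame'])
print(c['W'].round(2))
E
```

```text
side valve1 [(0.84, [471.1, -100.8, 0.6]), (0.81, [442.0, -169.0, 5.3])]
wrist valve1 [(0.9, [443.7, -164.6, -4.0]), (0.85, [472.6, -98.9, -2.9])]
[[ 1.0000e+00  0.0000e+00  0.0000e+00  4.3969e+02]
 [ 0.0000e+00 -9.6000e-01 -2.7000e-01 -9.9740e+01]
 [ 0.0000e+00  2.7000e-01 -9.6000e-01  2.4783e+02]
 [ 0.0000e+00  0.0000e+00  0.0000e+00  1.0000e+00]]
```

View pics/w1.png

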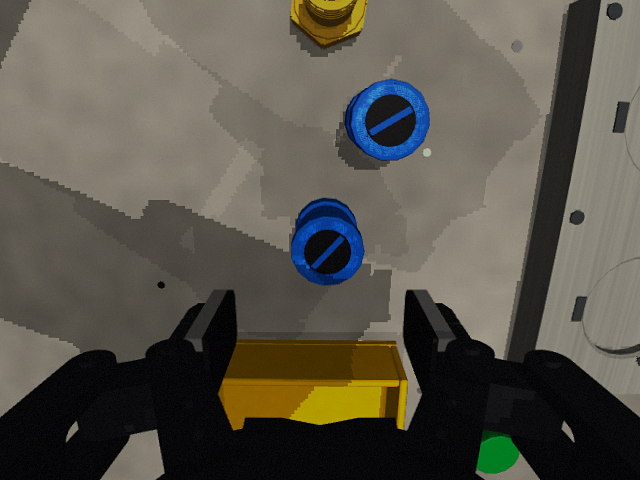

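The wrist view shows the target valve at px (327,245), between the fingers, and the next one at (388,120). Its position is about (443,-166), so I'll grasp it and lift.

>>> step_arm:
  increments:
    - {"dx": 0.1,"dy": 0.06,"dz": 0.9,"wx": 0,"wy": 0,"wz": 0}
    - {"dx": 0,"dy": 0,"dz": 1,"wx": 0,"wy": 0,"wz": 0}
    - {"dx": 0,"dy": 0,"dz": 1,"wx": 0,"wy": 0,"wz": 0}
    - {"dx": 0,"dy": 0,"dz": 0.93,"wx": 0,"wy": 0,"wz": 0}
    - {"dx": 0,"dy": 0,"dz": 0,"wx": 0,"wy": 0,"wz": 0}

```text
time_s: 4.4
eef_pos: [439.2, -168.0, 33.5]
ee_rot: [-0.002, 0.708, 0.706, -0.0]
force: [-0.4, 0.2, 0.6]
grip_width: 0.726
grip_force: 0.0
```

>>> step_arm:
  increments:
    - {"dx": 0,"dy": 0,"dz": 0,"wx": 0,"wy": 0,"wz": 0}
    - {"dx": 0,"dy": 0,"dz": 0,"wx": 0,"wy": 0,"wz": 0}
    - {"dx": 0,"dy": 0,"dz": 0,"wx": 0,"wy": 0,"wz": 0}
    - {"dx": 0,"dy": 0,"dz": 0,"wx": 0,"wy": 0,"wz": 0}
  fingers: 15

```text
time_s: 4.8
eef_pos: [441.4, -168.3, 36.8]
ee_rot: [0.001, 0.707, 0.707, 0.0]
force: [-2.3, -1.3, 7.5]
grip_width: 0.43
grip_force: 39.9
```

>>> step_arm:
  increments:
    - {"dx": 0,"dy": 0,"dz": -1,"wx": 0,"wy": 0,"wz": 0}
    - {"dx": 0,"dy": 0,"dz": -1,"wx": 0,"wy": 0,"wz": 0}
    - {"dx": 0,"dy": 0,"dz": -1,"wx": 0,"wy": 0,"wz": 0}
    - {"dx": 0,"dy": 0,"dz": -1,"wx": 0,"wy": 0,"wz": 0}

```text
time_s: 5.2
eef_pos: [440.9, -167.6, 137.1]
ee_rot: [0.0, 0.707, 0.707, 0.0]
force: [0.6, -0.6, -0.0]
grip_width: 0.43
grip_force: 40.1
```

>>> step_arm:
  increments:
    - {"dx": 1,"dy": -0.04,"dz": 0,"wx": 0,"wy": 0,"wz": 0}
    - {"dx": 1,"dy": -0.04,"dz": 0,"wx": 0,"wy": 0,"wz": 0}
    - {"dx": 1,"dy": -0.04,"dz": 0,"wx": 0,"wy": 0,"wz": 0}
    - {"dx": 1,"dy": -0.04,"dz": 0,"wx": 0,"wy": 0,"wz": 0}
    - {"dx": 1,"dy": -0.04,"dz": 0,"wx": 0,"wy": 0,"wz": 0}

```text
time_s: 5.7
eef_pos: [435.9, -41.7, 136.1]
ee_rot: [0.0, 0.707, 0.707, 0.0]
force: [0.5, -0.8, -0.1]
grip_width: 0.428
grip_force: 40.1
```

>>> step_arm:
  increments:
    - {"dx": 1,"dy": -0.04,"dz": 0,"wx": 0,"wy": 0,"wz": 0}
    - {"dx": 1,"dy": -0.04,"dz": 0,"wx": 0,"wy": 0,"wz": 0}
    - {"dx": 1,"dy": -0.04,"dz": 0,"wx": 0,"wy": 0,"wz": 0}
    - {"dx": 1,"dy": -0.04,"dz": 0,"wx": 0,"wy": 0,"wz": 0}
    - {"dx": 1,"dy": -0.04,"dz": 0,"wx": 0,"wy": 0,"wz": 0}

```text
time_s: 6.2
eef_pos: [430.9, 83.4, 136.1]
ee_rot: [0.0, 0.707, 0.707, 0.0]
force: [0.5, 0.2, -0.3]
grip_width: 0.43
grip_force: 40.1
```

>>> step_arm:
  increments:
    - {"dx": 1,"dy": -0.04,"dz": 0,"wx": 0,"wy": 0,"wz": 0}
    - {"dx": 1,"dy": -0.04,"dz": 0,"wx": 0,"wy": 0,"wz": 0}
    - {"dx": 1,"dy": -0.04,"dz": 0,"wx": 0,"wy": 0,"wz": 0}
    - {"dx": 1,"dy": -0.04,"dz": 0,"wx": 0,"wy": 0,"wz": 0}
    - {"dx": 1,"dy": -0.04,"dz": 0,"wx": 0,"wy": 0,"wz": 0}

```text
time_s: 6.7
eef_pos: [426.0, 208.4, 136.1]
ee_rot: [0.0, 0.707, 0.707, 0.0]
force: [1.1, -0.7, -1.5]
grip_width: 0.428
grip_force: 40.1
```

>>> step_arm:
  increments:
    - {"dx": 1,"dy": -0.04,"dz": 0,"wx": 0,"wy": 0,"wz": 0}
    - {"dx": 1,"dy": -0.04,"dz": 0,"wx": 0,"wy": 0,"wz": 0}
    - {"dx": 1,"dy": -0.04,"dz": 0,"wx": 0,"wy": 0,"wz": 0}
    - {"dx": 1,"dy": -0.04,"dz": 0,"wx": 0,"wy": 0,"wz": 0}
    - {"dx": 1,"dy": -0.04,"dz": 0,"wx": 0,"wy": 0,"wz": 0}

```text
time_s: 7.2
eef_pos: [421.0, 333.5, 136.1]
ee_rot: [0.0, 0.707, 0.707, 0.0]
force: [0.1, -0.1, 0.7]
grip_width: 0.43
grip_force: 40.1
```

>>> step_arm:
  increments:
    - {"dx": 1,"dy": 0,"dz": 0,"wx": 0,"wy": 0,"wz": 0}
    - {"dx": 1,"dy": 0,"dz": 0,"wx": 0,"wy": 0,"wz": 0}
    - {"dx": 0.2,"dy": 0,"dz": 0,"wx": 0,"wy": 0,"wz": 0}
    - {"dx": 0,"dy": 0,"dz": 0.8,"wx": 0,"wy": 0,"wz": 0}
    - {"dx": 0,"dy": 0,"dz": 0.8,"wx": 0,"wy": 0,"wz": 0}

```text
time_s: 7.7
eef_pos: [421.3, 387.2, 95.7]
ee_rot: [0.0, 0.707, 0.707, 0.001]
force: [-0.1, -0.2, -0.4]
grip_width: 0.43
grip_force: 40.2
```

>>> step_arm:
  increments:
    - {"dx": 0,"dy": 0,"dz": 0.8,"wx": 0,"wy": 0,"wz": 0}
    - {"dx": 0,"dy": 0,"dz": 0.8,"wx": 0,"wy": 0,"wz": 0}
    - {"dx": 0,"dy": 0,"dz": 0.3,"wx": 0,"wy": 0,"wz": 0}
    - {"dx": 0,"dy": 0,"dz": 0,"wx": 0,"wy": 0,"wz": 0}
    - {"dx": 0,"dy": 0,"dz": 0,"wx": 0,"wy": 0,"wz": 0}

```text
time_s: 8.2
eef_pos: [421.6, 387.4, 49.0]
ee_rot: [0.0, 0.707, 0.707, 0.001]
force: [0.6, 0.0, -0.1]
grip_width: 0.433
grip_force: 40.1
```

>>> step_arm:
  increments:
    - {"dx": 0,"dy": 0,"dz": 0,"wx": 0,"wy": 0,"wz": 0}
    - {"dx": 0,"dy": 0,"dz": 0,"wx": 0,"wy": 0,"wz": 0}
    - {"dx": 0,"dy": 0,"dz": 0,"wx": 0,"wy": 0,"wz": 0}
    - {"dx": 0,"dy": 0,"dz": -0.5,"wx": 0,"wy": 0,"wz": 0}
    - {"dx": 0,"dy": 0,"dz": -1,"wx": 0,"wy": 0,"wz": 0}
  fingers: 60

```text
time_s: 8.7
eef_pos: [420.5, 386.9, 85.4]
ee_rot: [-0.0, 0.707, 0.707, -0.001]
force: [0.4, 0.4, -0.1]
grip_width: 0.704
grip_force: 0.0
```

>>> step_arm:
  increments:
    - {"dx": 0,"dy": 0,"dz": -1,"wx": 0,"wy": 0,"wz": 0}
    - {"dx": 0,"dy": 0,"dz": -0.8,"wx": 0,"wy": 0,"wz": 0}

```text
time_s: 8.9
eef_pos: [421.4, 387.5, 133.1]
ee_rot: [0.0, 0.707, 0.707, 0.001]
force: [0.4, -0.4, -0.3]
grip_width: 0.7
grip_force: 0.0
```

```bash
python3 - <<'E'
from h import *
c=look(['tail1','valve1'],('scene','side')); print(tool()[:3,3].round(1))
E
```

```text
scene tail1 [(0.78, [445.7, -41.7, 1.3]), (0.73, [463.2, 173.4, -0.5]), (0.59, [477.6, 40.4, -2.4]), (0.49, [472.4, -99.5, -3.5])]
scene valve1 [(0.76, [424.9, 388.4, 0.5]), (0.59, [431.5, 105.5, -0.6]), (0.57, [468.4, -101.7, -1.0])]
side tail1 [(0.7, [475.0, 38.4, 0.4]), (0.64, [440.0, -42.7, -1.3]), (0.63, [461.1, 171.7, 2.2])]
side valve1 [(0.92, [426.4, 107.4, 3.7]), (0.59, [421.5, 389.0, 9.1]), (0.56, [469.4, -99.4, -0.7])]
[420.7 387.  129.6]
```

>>> step_arm:
  increments:
    - {"dx": -1,"dy": 0.2,"dz": 0,"wx": 0,"wy": 0,"wz": 0}
    - {"dx": -1,"dy": 0.2,"dz": 0,"wx": 0,"wy": 0,"wz": 0}
    - {"dx": -1,"dy": 0.2,"dz": 0,"wx": 0,"wy": 0,"wz": 0}
    - {"dx": -1,"dy": 0.2,"dz": 0,"wx": 0,"wy": 0,"wz": 0}
    - {"dx": -1,"dy": 0.2,"dz": 0,"wx": 0,"wy": 0,"wz": 0}

```text
time_s: 9.7
eef_pos: [445.8, 261.2, 129.6]
ee_rot: [-0.0, 0.707, 0.707, -0.001]
force: [0.5, -0.1, -0.2]
grip_width: 0.701
grip_force: 0.0
```

>>> step_arm:
  increments:
    - {"dx": -1,"dy": 0.2,"dz": 0,"wx": 0,"wy": 0,"wz": 0}
    - {"dx": -1,"dy": 0.2,"dz": 0,"wx": 0,"wy": 0,"wz": 0}
    - {"dx": -1,"dy": 0.2,"dz": 0,"wx": 0,"wy": 0,"wz": 0}
    - {"dx": -0.6,"dy": 0.06,"dz": 0,"wx": 0,"wy": 0,"wz": 0}
    - {"dx": 0,"dy": 0,"dz": 0.7,"wx": 0,"wy": 0,"wz": 0}

```text
time_s: 10.2
eef_pos: [463.5, 170.8, 113.5]
ee_rot: [0.001, 0.708, 0.706, 0.001]
force: [-0.4, -0.0, 0.5]
grip_width: 0.704
grip_force: 0.0
```

>>> step_arm:
  increments:
    - {"dx": 0,"dy": 0,"dz": 0.8,"wx": 0,"wy": 0,"wz": 0}
    - {"dx": 0,"dy": 0,"dz": 0.8,"wx": 0,"wy": 0,"wz": 0}
    - {"dx": 0,"dy": 0,"dz": 0.8,"wx": 0,"wy": 0,"wz": 0}
    - {"dx": 0,"dy": 0,"dz": 0.4,"wx": 0,"wy": 0,"wz": 0}
    - {"dx": 0,"dy": 0,"dz": 0,"wx": 0,"wy": 0,"wz": 0}

```text
time_s: 10.7
eef_pos: [461.7, 172.2, 41.7]
ee_rot: [-0.001, 0.707, 0.707, -0.001]
force: [-0.0, -0.1, -0.6]
grip_width: 0.704
grip_force: 0.0
```

>>> step_arm:
  increments:
    - {"dx": 0,"dy": 0,"dz": 0,"wx": 0,"wy": 0,"wz": 0}
    - {"dx": 0,"dy": 0,"dz": 0,"wx": 0,"wy": 0,"wz": 0}
    - {"dx": 0,"dy": 0,"dz": 0,"wx": 0,"wy": 0,"wz": 0}
    - {"dx": 0,"dy": 0,"dz": 0,"wx": 0,"wy": 0,"wz": 0}
  fingers: 10

```text
time_s: 11.1
eef_pos: [463.0, 172.4, 44.0]
ee_rot: [0.0, 0.707, 0.707, 0.001]
force: [-1.3, 0.1, 7.0]
grip_width: 0.295
grip_force: 39.2
```

>>> step_arm:
  increments:
    - {"dx": 0,"dy": 0,"dz": -1,"wx": 0,"wy": 0,"wz": 0}
    - {"dx": 0,"dy": 0,"dz": -1,"wx": 0,"wy": 0,"wz": 0}
    - {"dx": 0,"dy": 0,"dz": -1,"wx": 0,"wy": 0,"wz": 0}
    - {"dx": 0,"dy": 0,"dz": -1,"wx": 0,"wy": 0,"wz": 0}

```text
time_s: 11.5
eef_pos: [462.4, 172.3, 144.3]
ee_rot: [0.0, 0.707, 0.707, 0.0]
force: [0.1, 0.3, -1.0]
grip_width: 0.295
grip_force: 39.5
```

>>> step_arm:
  increments:
    - {"dx": -1,"dy": -0.1,"dz": 0,"wx": 0,"wy": 0,"wz": 0}
    - {"dx": -1,"dy": -0.1,"dz": 0,"wx": 0,"wy": 0,"wz": 0}
    - {"dx": -1,"dy": -0.1,"dz": 0,"wx": 0,"wy": 0,"wz": 0}
    - {"dx": -1,"dy": -0.1,"dz": 0,"wx": 0,"wy": 0,"wz": 0}
    - {"dx": -1,"dy": -0.1,"dz": 0,"wx": 0,"wy": 0,"wz": 0}

```text
time_s: 12.0
eef_pos: [449.7, 46.4, 143.3]
ee_rot: [0.0, 0.707, 0.707, 0.0]
force: [0.4, 0.3, -1.3]
grip_width: 0.293
grip_force: 39.5
```

>>> step_arm:
  increments:
    - {"dx": -1,"dy": -0.1,"dz": 0,"wx": 0,"wy": 0,"wz": 0}
    - {"dx": -1,"dy": -0.1,"dz": 0,"wx": 0,"wy": 0,"wz": 0}
    - {"dx": -1,"dy": -0.1,"dz": 0,"wx": 0,"wy": 0,"wz": 0}
    - {"dx": -1,"dy": -0.1,"dz": 0,"wx": 0,"wy": 0,"wz": 0}
    - {"dx": -1,"dy": -0.1,"dz": 0,"wx": 0,"wy": 0,"wz": 0}

```text
time_s: 12.5
eef_pos: [437.2, -78.7, 143.3]
ee_rot: [0.0, 0.707, 0.707, 0.0]
force: [0.1, -0.9, -0.2]
grip_width: 0.289
grip_force: 39.5
```

>>> step_arm:
  increments:
    - {"dx": -1,"dy": -0.1,"dz": 0,"wx": 0,"wy": 0,"wz": 0}
    - {"dx": -1,"dy": -0.1,"dz": 0,"wx": 0,"wy": 0,"wz": 0}
    - {"dx": -1,"dy": -0.1,"dz": 0,"wx": 0,"wy": 0,"wz": 0}
    - {"dx": -1,"dy": -0.1,"dz": 0,"wx": 0,"wy": 0,"wz": 0}
    - {"dx": -1,"dy": -0.1,"dz": 0,"wx": 0,"wy": 0,"wz": 0}

```text
time_s: 13.0
eef_pos: [424.6, -203.7, 143.2]
ee_rot: [0.0, 0.707, 0.707, 0.0]
force: [0.3, 0.6, -0.2]
grip_width: 0.291
grip_force: 39.5
```

>>> step_arm:
  increments:
    - {"dx": -1,"dy": 0,"dz": 0,"wx": 0,"wy": 0,"wz": 0}
    - {"dx": -1,"dy": 0,"dz": 0,"wx": 0,"wy": 0,"wz": 0}
    - {"dx": -1,"dy": 0,"dz": 0,"wx": 0,"wy": 0,"wz": 0}
    - {"dx": -1,"dy": 0,"dz": 0,"wx": 0,"wy": 0,"wz": 0}
    - {"dx": -1,"dy": 0,"dz": 0,"wx": 0,"wy": 0,"wz": 0}

```text
time_s: 13.5
eef_pos: [424.7, -328.6, 143.2]
ee_rot: [0.0, 0.707, 0.707, 0.0]
force: [0.1, 0.4, -0.8]
grip_width: 0.29
grip_force: 39.5
```

>>> step_arm:
  increments:
    - {"dx": -1,"dy": 0,"dz": 0,"wx": 0,"wy": 0,"wz": 0}
    - {"dx": -1,"dy": 0,"dz": 0,"wx": 0,"wy": 0,"wz": 0}
    - {"dx": -0.4,"dy": 0,"dz": 0,"wx": 0,"wy": 0,"wz": 0}
    - {"dx": 0,"dy": 0,"dz": 0.8,"wx": 0,"wy": 0,"wz": 0}
    - {"dx": 0,"dy": 0,"dz": 0.8,"wx": 0,"wy": 0,"wz": 0}

```text
time_s: 14.0
eef_pos: [424.9, -387.5, 102.8]
ee_rot: [0.0, 0.707, 0.707, 0.0]
force: [-0.0, 0.9, -1.0]
grip_width: 0.295
grip_force: 39.5
```

>>> step_arm:
  increments:
    - {"dx": 0,"dy": 0,"dz": 0.8,"wx": 0,"wy": 0,"wz": 0}
    - {"dx": 0,"dy": 0,"dz": 0.8,"wx": 0,"wy": 0,"wz": 0}
    - {"dx": 0,"dy": 0,"dz": 0.3,"wx": 0,"wy": 0,"wz": 0}
    - {"dx": 0,"dy": 0,"dz": 0,"wx": 0,"wy": 0,"wz": 0}
    - {"dx": 0,"dy": 0,"dz": 0,"wx": 0,"wy": 0,"wz": 0}

```text
time_s: 14.5
eef_pos: [425.1, -387.8, 56.5]
ee_rot: [0.001, 0.707, 0.707, -0.0]
force: [0.4, 0.3, -1.4]
grip_width: 0.293
grip_force: 39.5
```

>>> step_arm:
  increments:
    - {"dx": 0,"dy": 0,"dz": 0,"wx": 0,"wy": 0,"wz": 0}
    - {"dx": 0,"dy": 0,"dz": 0,"wx": 0,"wy": 0,"wz": 0}
    - {"dx": 0,"dy": 0,"dz": 0,"wx": 0,"wy": 0,"wz": 0}
    - {"dx": 0,"dy": 0,"dz": -0.5,"wx": 0,"wy": 0,"wz": 0}
    - {"dx": 0,"dy": 0,"dz": -1,"wx": 0,"wy": 0,"wz": 0}
  fingers: 60

```text
time_s: 15.0
eef_pos: [424.3, -387.1, 92.9]
ee_rot: [-0.001, 0.707, 0.707, 0.0]
force: [0.5, -0.6, 0.5]
grip_width: 0.705
grip_force: 0.0
```

>>> step_arm:
  increments:
    - {"dx": 0,"dy": 0,"dz": -1,"wx": 0,"wy": 0,"wz": 0}
    - {"dx": 0,"dy": 0,"dz": -0.6,"wx": 0,"wy": 0,"wz": 0}

```text
time_s: 15.2
eef_pos: [425.2, -388.2, 136.1]
ee_rot: [0.002, 0.707, 0.707, -0.0]
force: [-0.2, 0.2, 0.5]
grip_width: 0.702
grip_force: 0.0
```

```bash
python3 - <<'E'
from h import *
c=look(['tail1','valve1'],('scene','side')); print(tool()[:3,3].round(1))
E
```

```text
scene tail1 [(0.85, [444.0, -40.4, 1.7]), (0.72, [477.5, 37.9, -1.3]), (0.61, [427.6, -389.6, 3.6])]
scene valve1 [(0.82, [431.2, 106.9, 1.1]), (0.72, [423.4, 390.2, 3.1]), (0.63, [472.0, -97.7, 1.0])]
side tail1 [(0.76, [443.0, -42.6, 1.5]), (0.65, [427.3, -388.1, 4.4]), (0.59, [472.6, 40.9, 0.3])]
side valve1 [(0.78, [422.3, 106.6, 2.8]), (0.64, [468.3, -100.5, -1.2]), (0.62, [422.6, 389.2, 10.3])]
[ 424.5 -387.3  132.2]
```

>>> step_arm:
  increments:
    - {"dx": 1,"dy": 0.2,"dz": 0,"wx": 0,"wy": 0,"wz": 0}
    - {"dx": 1,"dy": 0.2,"dz": 0,"wx": 0,"wy": 0,"wz": 0}
    - {"dx": 1,"dy": 0.2,"dz": 0,"wx": 0,"wy": 0,"wz": 0}
    - {"dx": 1,"dy": 0.2,"dz": 0,"wx": 0,"wy": 0,"wz": 0}
    - {"dx": 1,"dy": 0.2,"dz": 0,"wx": 0,"wy": 0,"wz": 0}

```text
time_s: 16.0
eef_pos: [449.7, -261.4, 132.2]
ee_rot: [-0.001, 0.707, 0.707, -0.0]
force: [0.8, 0.5, -0.4]
grip_width: 0.701
grip_force: 0.0
```

>>> step_arm:
  increments:
    - {"dx": 1,"dy": 0.2,"dz": 0,"wx": 0,"wy": 0,"wz": 0}
    - {"dx": 1,"dy": 0.2,"dz": 0,"wx": 0,"wy": 0,"wz": 0}
    - {"dx": 1,"dy": 0.2,"dz": 0,"wx": 0,"wy": 0,"wz": 0}
    - {"dx": 1,"dy": 0.2,"dz": 0,"wx": 0,"wy": 0,"wz": 0}
    - {"dx": 1,"dy": 0.04,"dz": 0,"wx": 0,"wy": 0,"wz": 0}

```text
time_s: 16.5
eef_pos: [470.9, -136.5, 132.3]
ee_rot: [-0.001, 0.707, 0.707, -0.0]
force: [1.1, -0.0, -0.4]
grip_width: 0.706
grip_force: 0.0
```

>>> step_arm:
  increments:
    - {"dx": 1,"dy": 0,"dz": 0,"wx": 0,"wy": 0,"wz": 0}
    - {"dx": 0.5,"dy": 0,"dz": 0,"wx": 0,"wy": 0,"wz": 0}
    - {"dx": 0,"dy": 0,"dz": 0.8,"wx": 0,"wy": 0,"wz": 0}
    - {"dx": 0,"dy": 0,"dz": 1,"wx": 0,"wy": 0,"wz": 0}
    - {"dx": 0,"dy": 0,"dz": 1,"wx": 0,"wy": 0,"wz": 0}

```text
time_s: 17.0
eef_pos: [470.9, -100.4, 62.0]
ee_rot: [0.0, 0.707, 0.707, -0.0]
force: [0.2, -0.4, -0.5]
grip_width: 0.704
grip_force: 0.0
```

>>> step_arm:
  increments:
    - {"dx": 0,"dy": 0,"dz": 0.8,"wx": 0,"wy": 0,"wz": 0}
    - {"dx": 0,"dy": 0,"dz": 0.2,"wx": 0,"wy": 0,"wz": 0}
    - {"dx": 0,"dy": 0,"dz": 0,"wx": 0,"wy": 0,"wz": 0}

```text
time_s: 17.3
eef_pos: [470.7, -100.3, 37.6]
ee_rot: [-0.001, 0.707, 0.707, -0.0]
force: [0.4, -0.6, 0.8]
grip_width: 0.704
grip_force: 0.0
```

>>> step_arm:
  increments:
    - {"dx": 0,"dy": 0,"dz": 0,"wx": 0,"wy": 0,"wz": 0}
    - {"dx": 0,"dy": 0,"dz": 0,"wx": 0,"wy": 0,"wz": 0}
    - {"dx": 0,"dy": 0,"dz": 0,"wx": 0,"wy": 0,"wz": 0}
    - {"dx": 0,"dy": 0,"dz": 0,"wx": 0,"wy": 0,"wz": 0}
  fingers: 15

```text
time_s: 17.7
eef_pos: [471.5, -100.5, 39.0]
ee_rot: [0.001, 0.707, 0.707, 0.0]
force: [-1.4, 0.6, 6.2]
grip_width: 0.431
grip_force: 39.7
```

>>> step_arm:
  increments:
    - {"dx": 0,"dy": 0,"dz": -1,"wx": 0,"wy": 0,"wz": 0}
    - {"dx": 0,"dy": 0,"dz": -1,"wx": 0,"wy": 0,"wz": 0}
    - {"dx": 0,"dy": 0,"dz": -1,"wx": 0,"wy": 0,"wz": 0}
    - {"dx": 0,"dy": 0,"dz": -1,"wx": 0,"wy": 0,"wz": 0}

```text
time_s: 18.1
eef_pos: [470.7, -100.1, 139.3]
ee_rot: [0.0, 0.707, 0.707, 0.0]
force: [0.6, -0.3, -1.1]
grip_width: 0.428
grip_force: 40.1
```

>>> step_arm:
  increments:
    - {"dx": 1,"dy": -0.1,"dz": 0,"wx": 0,"wy": 0,"wz": 0}
    - {"dx": 1,"dy": -0.1,"dz": 0,"wx": 0,"wy": 0,"wz": 0}
    - {"dx": 1,"dy": -0.1,"dz": 0,"wx": 0,"wy": 0,"wz": 0}
    - {"dx": 1,"dy": -0.1,"dz": 0,"wx": 0,"wy": 0,"wz": 0}
    - {"dx": 1,"dy": -0.1,"dz": 0,"wx": 0,"wy": 0,"wz": 0}

```text
time_s: 18.6
eef_pos: [458.2, 25.8, 138.3]
ee_rot: [0.0, 0.707, 0.707, 0.0]
force: [1.0, -0.8, 0.1]
grip_width: 0.433
grip_force: 40.1
```

>>> step_arm:
  increments:
    - {"dx": 1,"dy": -0.1,"dz": 0,"wx": 0,"wy": 0,"wz": 0}
    - {"dx": 1,"dy": -0.1,"dz": 0,"wx": 0,"wy": 0,"wz": 0}
    - {"dx": 1,"dy": -0.1,"dz": 0,"wx": 0,"wy": 0,"wz": 0}
    - {"dx": 1,"dy": -0.1,"dz": 0,"wx": 0,"wy": 0,"wz": 0}
    - {"dx": 1,"dy": -0.1,"dz": 0,"wx": 0,"wy": 0,"wz": 0}

```text
time_s: 19.1
eef_pos: [445.8, 150.8, 138.3]
ee_rot: [0.0, 0.707, 0.707, 0.0]
force: [0.1, -0.7, 0.0]
grip_width: 0.427
grip_force: 40.1
```

>>> step_arm:
  increments:
    - {"dx": 1,"dy": -0.2,"dz": 0,"wx": 0,"wy": 0,"wz": 0}
    - {"dx": 1,"dy": -0.2,"dz": 0,"wx": 0,"wy": 0,"wz": 0}
    - {"dx": 1,"dy": -0.2,"dz": 0,"wx": 0,"wy": 0,"wz": 0}
    - {"dx": 1,"dy": -0.2,"dz": 0,"wx": 0,"wy": 0,"wz": 0}
    - {"dx": 1,"dy": -0.2,"dz": 0,"wx": 0,"wy": 0,"wz": 0}

```text
time_s: 19.6
eef_pos: [420.7, 275.9, 138.3]
ee_rot: [0.0, 0.707, 0.707, 0.0]
force: [-0.1, -1.4, 0.0]
grip_width: 0.431
grip_force: 40.1
```

>>> step_arm:
  increments:
    - {"dx": 1,"dy": 0,"dz": 0,"wx": 0,"wy": 0,"wz": 0}
    - {"dx": 1,"dy": 0,"dz": 0,"wx": 0,"wy": 0,"wz": 0}
    - {"dx": 0.6,"dy": 0,"dz": 0,"wx": 0,"wy": 0,"wz": 0}
    - {"dx": 0,"dy": 0,"dz": 0.8,"wx": 0,"wy": 0,"wz": 0}
    - {"dx": 0,"dy": 0,"dz": 0.8,"wx": 0,"wy": 0,"wz": 0}

```text
time_s: 20.1
eef_pos: [421.2, 340.1, 97.9]
ee_rot: [0.0, 0.707, 0.707, 0.001]
force: [-0.1, 0.3, -1.2]
grip_width: 0.43
grip_force: 40.1
```

>>> step_arm:
  increments:
    - {"dx": 0,"dy": 0,"dz": 0.8,"wx": 0,"wy": 0,"wz": 0}
    - {"dx": 0,"dy": 0,"dz": 0.8,"wx": 0,"wy": 0,"wz": 0}
    - {"dx": 0,"dy": 0,"dz": 0.3,"wx": 0,"wy": 0,"wz": 0}
    - {"dx": 0,"dy": 0,"dz": 0,"wx": 0,"wy": 0,"wz": 0}
    - {"dx": 0,"dy": 0,"dz": 0,"wx": 0,"wy": 0,"wz": 0}

```text
time_s: 20.6
eef_pos: [421.6, 339.9, 51.4]
ee_rot: [0.0, 0.707, 0.707, 0.001]
force: [0.7, 0.3, -0.1]
grip_width: 0.428
grip_force: 40.1
```

>>> step_arm:
  increments:
    - {"dx": 0,"dy": 0,"dz": 0,"wx": 0,"wy": 0,"wz": 0}
    - {"dx": 0,"dy": 0,"dz": 0,"wx": 0,"wy": 0,"wz": 0}
    - {"dx": 0,"dy": 0,"dz": 0,"wx": 0,"wy": 0,"wz": 0}
    - {"dx": 0,"dy": 0,"dz": -0.5,"wx": 0,"wy": 0,"wz": 0}
    - {"dx": 0,"dy": 0,"dz": -1,"wx": 0,"wy": 0,"wz": 0}
  fingers: 60

```text
time_s: 21.1
eef_pos: [420.5, 339.4, 88.0]
ee_rot: [-0.0, 0.707, 0.707, -0.001]
force: [-0.1, 0.3, 0.6]
grip_width: 0.704
grip_force: 0.0
```

>>> step_arm:
  increments:
    - {"dx": 0,"dy": 0,"dz": -1,"wx": 0,"wy": 0,"wz": 0}
    - {"dx": 0,"dy": 0,"dz": -0.8,"wx": 0,"wy": 0,"wz": 0}

```text
time_s: 21.3
eef_pos: [421.4, 340.0, 135.5]
ee_rot: [0.0, 0.707, 0.707, 0.001]
force: [-0.5, -0.1, 0.4]
grip_width: 0.707
grip_force: 0.0
```

```bash
python3 - <<'E'
from h import *
c=look(['tail1','valve1'],('scene','side')); print(tool()[:3,3].round(1))
E
```

```text
scene tail1 [(0.92, [477.8, 38.8, -2.2]), (0.86, [446.4, -40.6, 1.1]), (0.58, [424.6, -389.2, 2.5]), (0.56, [430.6, 107.2, -0.4])]
scene valve1 [(0.83, [419.6, 341.0, 6.4]), (0.74, [432.7, 108.8, 1.4]), (0.67, [422.1, 385.0, 3.0])]
side tail1 [(0.91, [441.2, -43.5, 0.2]), (0.76, [425.2, -389.9, 3.0]), (0.67, [473.0, 39.9, 0.8])]
side valve1 [(0.75, [421.2, 390.4, 4.6]), (0.74, [423.3, 107.7, 3.5]), (0.71, [423.6, 339.7, 5.9]), (0.58, [614.3, 243.8, 24.5])]
[420.7 339.6 132.3]
```

>>> step_arm:
  increments:
    - {"dx": -1,"dy": 0.2,"dz": 0,"wx": 0,"wy": 0,"wz": 0}
    - {"dx": -1,"dy": 0.2,"dz": 0,"wx": 0,"wy": 0,"wz": 0}
    - {"dx": -1,"dy": 0.2,"dz": 0,"wx": 0,"wy": 0,"wz": 0}
    - {"dx": -1,"dy": 0.2,"dz": 0,"wx": 0,"wy": 0,"wz": 0}
    - {"dx": -1,"dy": 0.2,"dz": 0,"wx": 0,"wy": 0,"wz": 0}

```text
time_s: 22.1
eef_pos: [445.8, 213.7, 132.2]
ee_rot: [-0.0, 0.707, 0.707, -0.001]
force: [0.8, 0.2, -0.0]
grip_width: 0.7
grip_force: 0.0
```

>>> step_arm:
  increments:
    - {"dx": -1,"dy": 0.2,"dz": 0,"wx": 0,"wy": 0,"wz": 0}
    - {"dx": -1,"dy": 0.2,"dz": 0,"wx": 0,"wy": 0,"wz": 0}
    - {"dx": -1,"dy": 0.2,"dz": 0,"wx": 0,"wy": 0,"wz": 0}
    - {"dx": -1,"dy": 0.2,"dz": 0,"wx": 0,"wy": 0,"wz": 0}
    - {"dx": -1,"dy": 0.2,"dz": 0,"wx": 0,"wy": 0,"wz": 0}

```text
time_s: 22.6
eef_pos: [470.7, 88.8, 132.2]
ee_rot: [-0.001, 0.707, 0.707, -0.001]
force: [-0.2, 0.2, 0.3]
grip_width: 0.703
grip_force: 0.0
```

>>> step_arm:
  increments:
    - {"dx": -1,"dy": 0.2,"dz": 0,"wx": 0,"wy": 0,"wz": 0}
    - {"dx": -1,"dy": 0,"dz": 0,"wx": 0,"wy": 0,"wz": 0}
    - {"dx": 0,"dy": 0,"dz": 0.8,"wx": 0,"wy": 0,"wz": 0}
    - {"dx": 0,"dy": 0,"dz": 0.8,"wx": 0,"wy": 0,"wz": 0}
    - {"dx": 0,"dy": 0,"dz": 0.8,"wx": 0,"wy": 0,"wz": 0}

```text
time_s: 23.1
eef_pos: [475.5, 39.6, 71.6]
ee_rot: [-0.001, 0.707, 0.707, -0.0]
force: [1.3, -0.2, -0.2]
grip_width: 0.704
grip_force: 0.0
```

>>> step_arm:
  increments:
    - {"dx": 0,"dy": 0,"dz": 0.8,"wx": 0,"wy": 0,"wz": 0}
    - {"dx": 0,"dy": 0,"dz": 0.3,"wx": 0,"wy": 0,"wz": 0}
    - {"dx": 0,"dy": 0,"dz": 0,"wx": 0,"wy": 0,"wz": 0}

```text
time_s: 23.4
eef_pos: [475.3, 39.9, 44.5]
ee_rot: [-0.001, 0.707, 0.707, -0.001]
force: [-0.2, -0.1, 0.3]
grip_width: 0.701
grip_force: 0.0
```

>>> step_arm:
  increments:
    - {"dx": 0,"dy": 0,"dz": 0,"wx": 0,"wy": 0,"wz": 0}
    - {"dx": 0,"dy": 0,"dz": 0,"wx": 0,"wy": 0,"wz": 0}
    - {"dx": 0,"dy": 0,"dz": 0,"wx": 0,"wy": 0,"wz": 0}
    - {"dx": 0,"dy": 0,"dz": 0,"wx": 0,"wy": 0,"wz": 0}
  fingers: 10

```text
time_s: 23.8
eef_pos: [476.5, 39.7, 46.4]
ee_rot: [0.001, 0.707, 0.707, 0.0]
force: [-0.8, 0.4, 7.1]
grip_width: 0.289
grip_force: 39.2
```

>>> step_arm:
  increments:
    - {"dx": 0,"dy": 0,"dz": -1,"wx": 0,"wy": 0,"wz": 0}
    - {"dx": 0,"dy": 0,"dz": -1,"wx": 0,"wy": 0,"wz": 0}
    - {"dx": 0,"dy": 0,"dz": -1,"wx": 0,"wy": 0,"wz": 0}
    - {"dx": 0,"dy": 0,"dz": -1,"wx": 0,"wy": 0,"wz": 0}

```text
time_s: 24.2
eef_pos: [475.8, 39.9, 146.7]
ee_rot: [0.0, 0.707, 0.707, 0.0]
force: [0.5, -0.3, -0.9]
grip_width: 0.292
grip_force: 39.7
```

>>> step_arm:
  increments:
    - {"dx": -1,"dy": -0.2,"dz": 0,"wx": 0,"wy": 0,"wz": 0}
    - {"dx": -1,"dy": -0.2,"dz": 0,"wx": 0,"wy": 0,"wz": 0}
    - {"dx": -1,"dy": -0.2,"dz": 0,"wx": 0,"wy": 0,"wz": 0}
    - {"dx": -1,"dy": -0.2,"dz": 0,"wx": 0,"wy": 0,"wz": 0}
    - {"dx": -1,"dy": -0.2,"dz": 0,"wx": 0,"wy": 0,"wz": 0}

```text
time_s: 24.7
eef_pos: [450.5, -86.1, 145.7]
ee_rot: [0.0, 0.707, 0.707, 0.0]
force: [0.9, -0.1, -0.4]
grip_width: 0.296
grip_force: 39.7
```

>>> step_arm:
  increments:
    - {"dx": -1,"dy": -0.2,"dz": 0,"wx": 0,"wy": 0,"wz": 0}
    - {"dx": -1,"dy": -0.2,"dz": 0,"wx": 0,"wy": 0,"wz": 0}
    - {"dx": -1,"dy": -0.2,"dz": 0,"wx": 0,"wy": 0,"wz": 0}
    - {"dx": -1,"dy": -0.2,"dz": 0,"wx": 0,"wy": 0,"wz": 0}
    - {"dx": -1,"dy": -0.2,"dz": 0,"wx": 0,"wy": 0,"wz": 0}

```text
time_s: 25.2
eef_pos: [425.5, -211.1, 145.7]
ee_rot: [0.0, 0.707, 0.707, 0.0]
force: [-0.1, -0.1, -0.8]
grip_width: 0.291
grip_force: 39.7
```

>>> step_arm:
  increments:
    - {"dx": -1,"dy": 0,"dz": 0,"wx": 0,"wy": 0,"wz": 0}
    - {"dx": -1,"dy": 0,"dz": 0,"wx": 0,"wy": 0,"wz": 0}
    - {"dx": -1,"dy": 0,"dz": 0,"wx": 0,"wy": 0,"wz": 0}
    - {"dx": -1,"dy": 0,"dz": 0,"wx": 0,"wy": 0,"wz": 0}
    - {"dx": -1,"dy": 0,"dz": 0,"wx": 0,"wy": 0,"wz": 0}

```text
time_s: 25.7
eef_pos: [425.6, -336.1, 145.6]
ee_rot: [-0.0, 0.707, 0.707, 0.0]
force: [0.0, -0.1, -1.1]
grip_width: 0.288
grip_force: 39.7
```

>>> step_arm:
  increments:
    - {"dx": 0,"dy": 0,"dz": 0.8,"wx": 0,"wy": 0,"wz": 0}
    - {"dx": 0,"dy": 0,"dz": 0.9,"wx": 0,"wy": 0,"wz": 0}
    - {"dx": 0,"dy": 0,"dz": 0.9,"wx": 0,"wy": 0,"wz": 0}
    - {"dx": 0,"dy": 0,"dz": 0.8,"wx": 0,"wy": 0,"wz": 0}
    - {"dx": 0,"dy": 0,"dz": 0.2,"wx": 0,"wy": 0,"wz": 0}

```text
time_s: 26.2
eef_pos: [425.1, -334.3, 53.7]
ee_rot: [-0.002, 0.707, 0.707, 0.0]
force: [-0.6, 0.9, -0.6]
grip_width: 0.291
grip_force: 39.7
```

>>> step_arm:
  increments:
    - {"dx": 0,"dy": 0,"dz": 0,"wx": 0,"wy": 0,"wz": 0}
    - {"dx": 0,"dy": 0,"dz": 0,"wx": 0,"wy": 0,"wz": 0}
    - {"dx": 0,"dy": 0,"dz": 0,"wx": 0,"wy": 0,"wz": 0}
    - {"dx": 0,"dy": 0,"dz": -0.5,"wx": 0,"wy": 0,"wz": 0}
    - {"dx": 0,"dy": 0,"dz": -1,"wx": 0,"wy": 0,"wz": 0}
  fingers: 60

```text
time_s: 26.7
eef_pos: [425.4, -334.7, 93.5]
ee_rot: [-0.001, 0.707, 0.707, 0.0]
force: [0.3, -0.1, 0.3]
grip_width: 0.704
grip_force: 0.0
```

>>> step_arm:
  increments:
    - {"dx": 0,"dy": 0,"dz": -1,"wx": 0,"wy": 0,"wz": 0}
    - {"dx": 0,"dy": 0,"dz": -0.6,"wx": 0,"wy": 0,"wz": 0}

```text
time_s: 26.9
eef_pos: [426.3, -335.7, 136.4]
ee_rot: [0.002, 0.707, 0.707, -0.0]
force: [0.6, -0.5, -0.1]
grip_width: 0.702
grip_force: 0.0
```

```bash
python3 - <<'E'
from h import *
c=look(['tail1','valve1'],('scene','side')); print(tool()[:3,3].round(1))
E
```

```text
scene tail1 [(0.73, [444.5, -41.3, 3.5]), (0.51, [428.3, -390.8, 6.3])]
scene valve1 [(0.95, [420.6, 341.1, 7.3]), (0.9, [429.6, 107.5, 4.1]), (0.85, [424.7, 386.5, 1.5]), (0.5, [447.0, -43.4, -0.2])]
side tail1 [(0.62, [426.5, -387.1, 3.2]), (0.6, [422.4, -333.6, 5.3]), (0.41, [442.1, -44.1, 1.5])]
side valve1 [(0.85, [425.3, 107.9, 2.3]), (0.74, [426.2, 339.7, 6.2])]
[ 425.5 -334.9  132.4]
```

>>> step_arm:
  increments:
    - {"dx": 1,"dy": 0.2,"dz": 0,"wx": 0,"wy": 0,"wz": 0}
    - {"dx": 1,"dy": 0.2,"dz": 0,"wx": 0,"wy": 0,"wz": 0}
    - {"dx": 1,"dy": 0.2,"dz": 0,"wx": 0,"wy": 0,"wz": 0}
    - {"dx": 1,"dy": 0.1,"dz": 0,"wx": 0,"wy": 0,"wz": 0}
    - {"dx": 1,"dy": 0,"dz": 0,"wx": 0,"wy": 0,"wz": 0}

```text
time_s: 27.7
eef_pos: [443.2, -209.0, 132.2]
ee_rot: [-0.001, 0.707, 0.707, -0.0]
force: [0.4, 0.1, 1.2]
grip_width: 0.702
grip_force: 0.0
```

>>> step_arm:
  increments:
    - {"dx": 1,"dy": 0,"dz": 0,"wx": 0,"wy": 0,"wz": 0}
    - {"dx": 1,"dy": 0,"dz": 0,"wx": 0,"wy": 0,"wz": 0}
    - {"dx": 1,"dy": 0,"dz": 0,"wx": 0,"wy": 0,"wz": 0}
    - {"dx": 1,"dy": 0,"dz": 0,"wx": 0,"wy": 0,"wz": 0}
    - {"dx": 1,"dy": 0,"dz": 0,"wx": 0,"wy": 0,"wz": 0}

```text
time_s: 28.2
eef_pos: [443.0, -84.1, 132.4]
ee_rot: [-0.001, 0.707, 0.707, -0.0]
force: [-0.3, 0.1, -0.1]
grip_width: 0.702
grip_force: 0.0
```

>>> step_arm:
  increments:
    - {"dx": 1,"dy": 0,"dz": 0,"wx": 0,"wy": 0,"wz": 0}
    - {"dx": 0.7,"dy": 0,"dz": 0,"wx": 0,"wy": 0,"wz": 0}
    - {"dx": 0,"dy": 0,"dz": 0.8,"wx": 0,"wy": 0,"wz": 0}
    - {"dx": 0,"dy": 0,"dz": 0.8,"wx": 0,"wy": 0,"wz": 0}
    - {"dx": 0,"dy": 0,"dz": 0.8,"wx": 0,"wy": 0,"wz": 0}

```text
time_s: 28.7
eef_pos: [443.1, -42.4, 71.8]
ee_rot: [-0.0, 0.707, 0.707, -0.0]
force: [0.4, 0.3, 0.5]
grip_width: 0.699
grip_force: 0.0
```

>>> step_arm:
  increments:
    - {"dx": 0,"dy": 0,"dz": 0.8,"wx": 0,"wy": 0,"wz": 0}
    - {"dx": 0,"dy": 0,"dz": 0.3,"wx": 0,"wy": 0,"wz": 0}
    - {"dx": 0,"dy": 0,"dz": 0,"wx": 0,"wy": 0,"wz": 0}

```text
time_s: 29.0
eef_pos: [442.9, -42.5, 44.7]
ee_rot: [-0.001, 0.707, 0.707, -0.001]
force: [-0.5, -0.5, -0.4]
grip_width: 0.706
grip_force: 0.0
```

>>> step_arm:
  increments:
    - {"dx": 0,"dy": 0,"dz": 0,"wx": 0,"wy": 0,"wz": 0}
    - {"dx": 0,"dy": 0,"dz": 0,"wx": 0,"wy": 0,"wz": 0}
    - {"dx": 0,"dy": 0,"dz": 0,"wx": 0,"wy": 0,"wz": 0}
    - {"dx": 0,"dy": 0,"dz": 0,"wx": 0,"wy": 0,"wz": 0}
  fingers: 10

```text
time_s: 29.4
eef_pos: [443.9, -42.8, 46.4]
ee_rot: [0.001, 0.707, 0.707, 0.0]
force: [-1.0, 0.9, 6.4]
grip_width: 0.29
grip_force: 39.1
```

>>> step_arm:
  increments:
    - {"dx": 0,"dy": 0,"dz": -1,"wx": 0,"wy": 0,"wz": 0}
    - {"dx": 0,"dy": 0,"dz": -1,"wx": 0,"wy": 0,"wz": 0}
    - {"dx": 0,"dy": 0,"dz": -1,"wx": 0,"wy": 0,"wz": 0}
    - {"dx": 0,"dy": 0,"dz": -1,"wx": 0,"wy": 0,"wz": 0}

```text
time_s: 29.8
eef_pos: [443.2, -42.6, 146.7]
ee_rot: [0.0, 0.707, 0.707, 0.0]
force: [-0.0, -0.3, -0.4]
grip_width: 0.296
grip_force: 39.8
```

>>> step_arm:
  increments:
    - {"dx": -1,"dy": -0.2,"dz": 0,"wx": 0,"wy": 0,"wz": 0}
    - {"dx": -1,"dy": -0.2,"dz": 0,"wx": 0,"wy": 0,"wz": 0}
    - {"dx": -1,"dy": -0.2,"dz": 0,"wx": 0,"wy": 0,"wz": 0}
    - {"dx": -1,"dy": -0.1,"dz": 0,"wx": 0,"wy": 0,"wz": 0}
    - {"dx": -1,"dy": 0,"dz": 0,"wx": 0,"wy": 0,"wz": 0}

```text
time_s: 30.3
eef_pos: [425.5, -168.6, 145.8]
ee_rot: [0.0, 0.707, 0.707, 0.0]
force: [0.5, 0.9, -1.4]
grip_width: 0.289
grip_force: 39.8
```

>>> step_arm:
  increments:
    - {"dx": -1,"dy": 0,"dz": 0,"wx": 0,"wy": 0,"wz": 0}
    - {"dx": -1,"dy": 0,"dz": 0,"wx": 0,"wy": 0,"wz": 0}
    - {"dx": -1,"dy": 0,"dz": 0,"wx": 0,"wy": 0,"wz": 0}
    - {"dx": -1,"dy": 0,"dz": 0,"wx": 0,"wy": 0,"wz": 0}
    - {"dx": -0.7,"dy": 0,"dz": 0,"wx": 0,"wy": 0,"wz": 0}

```text
time_s: 30.8
eef_pos: [425.6, -286.6, 145.6]
ee_rot: [0.0, 0.708, 0.707, -0.0]
force: [-0.6, 0.1, -0.3]
grip_width: 0.289
grip_force: 39.8
```

>>> step_arm:
  increments:
    - {"dx": 0,"dy": 0,"dz": 0.8,"wx": 0,"wy": 0,"wz": 0}
    - {"dx": 0,"dy": 0,"dz": 0.9,"wx": 0,"wy": 0,"wz": 0}
    - {"dx": 0,"dy": 0,"dz": 0.9,"wx": 0,"wy": 0,"wz": 0}
    - {"dx": 0,"dy": 0,"dz": 0.8,"wx": 0,"wy": 0,"wz": 0}
    - {"dx": 0,"dy": 0,"dz": 0.1,"wx": 0,"wy": 0,"wz": 0}

```text
time_s: 31.3
eef_pos: [425.0, -284.2, 56.2]
ee_rot: [-0.002, 0.707, 0.707, 0.0]
force: [0.3, 0.3, -0.8]
grip_width: 0.287
grip_force: 39.7
```

>>> step_arm:
  increments:
    - {"dx": 0,"dy": 0,"dz": 0,"wx": 0,"wy": 0,"wz": 0}
    - {"dx": 0,"dy": 0,"dz": 0,"wx": 0,"wy": 0,"wz": 0}
    - {"dx": 0,"dy": 0,"dz": 0,"wx": 0,"wy": 0,"wz": 0}
    - {"dx": 0,"dy": 0,"dz": -0.5,"wx": 0,"wy": 0,"wz": 0}
    - {"dx": 0,"dy": 0,"dz": -1,"wx": 0,"wy": 0,"wz": 0}
  fingers: 60

```text
time_s: 31.8
eef_pos: [425.4, -284.7, 96.0]
ee_rot: [-0.001, 0.707, 0.707, 0.0]
force: [0.0, -0.7, 0.5]
grip_width: 0.706
grip_force: 0.0
```

>>> step_arm:
  increments:
    - {"dx": 0,"dy": 0,"dz": -1,"wx": 0,"wy": 0,"wz": 0}
    - {"dx": 0,"dy": 0,"dz": -0.6,"wx": 0,"wy": 0,"wz": 0}

```text
time_s: 32.0
eef_pos: [426.3, -285.6, 138.7]
ee_rot: [0.002, 0.707, 0.707, -0.0]
force: [-0.1, -0.8, 0.7]
grip_width: 0.704
grip_force: 0.0
```

```bash
python3 - <<'E'
from h import *
c=look(['tail1','valve1'],('scene','side')); print(tool()[:3,3].round(1))
E
```

```text
scene tail1 [(0.78, [425.6, -335.0, 3.6]), (0.77, [427.7, -283.5, 8.0]), (0.76, [426.8, -389.2, 4.7])]
scene valve1 [(0.66, [429.4, 105.8, 0.3]), (0.61, [422.6, 387.5, 4.9]), (0.57, [419.5, 339.3, 3.6]), (0.51, [426.0, -337.1, 3.1])]
side tail1 [(0.97, [423.2, -388.9, 6.5]), (0.73, [421.3, -333.6, 3.6]), (0.58, [421.9, -286.3, 7.2])]
side valve1 [(0.68, [422.0, 389.7, 8.0]), (0.57, [423.1, -282.8, 3.8]), (0.49, [421.3, 337.6, 5.0]), (0.45, [428.8, 107.7, 4.4])]
[ 425.5 -284.9  134.9]
```

>>> step_arm:
  increments:
    - {"dx": 1,"dy": 0.1,"dz": 0,"wx": 0,"wy": 0,"wz": 0}
    - {"dx": 1,"dy": 0,"dz": 0,"wx": 0,"wy": 0,"wz": 0}
    - {"dx": 1,"dy": 0,"dz": 0,"wx": 0,"wy": 0,"wz": 0}
    - {"dx": 1,"dy": 0,"dz": 0,"wx": 0,"wy": 0,"wz": 0}
    - {"dx": 1,"dy": 0,"dz": 0,"wx": 0,"wy": 0,"wz": 0}

```text
time_s: 32.8
eef_pos: [428.0, -159.0, 134.8]
ee_rot: [-0.001, 0.707, 0.707, -0.0]
force: [0.1, -0.2, 0.1]
grip_width: 0.709
grip_force: 0.0
```

>>> step_arm:
  increments:
    - {"dx": 1,"dy": 0,"dz": 0,"wx": 0,"wy": 0,"wz": 0}
    - {"dx": 1,"dy": 0,"dz": 0,"wx": 0,"wy": 0,"wz": 0}
    - {"dx": 1,"dy": 0,"dz": 0,"wx": 0,"wy": 0,"wz": 0}
    - {"dx": 1,"dy": 0,"dz": 0,"wx": 0,"wy": 0,"wz": 0}
    - {"dx": 1,"dy": 0,"dz": 0,"wx": 0,"wy": 0,"wz": 0}

```text
time_s: 33.3
eef_pos: [428.0, -34.1, 134.9]
ee_rot: [-0.001, 0.707, 0.707, -0.0]
force: [0.2, 0.8, -0.0]
grip_width: 0.703
grip_force: 0.0
```

>>> step_arm:
  increments:
    - {"dx": 1,"dy": 0,"dz": 0,"wx": 0,"wy": 0,"wz": 0}
    - {"dx": 1,"dy": 0,"dz": 0,"wx": 0,"wy": 0,"wz": 0}
    - {"dx": 1,"dy": 0,"dz": 0,"wx": 0,"wy": 0,"wz": 0}
    - {"dx": 1,"dy": 0,"dz": 0,"wx": 0,"wy": 0,"wz": 0}
    - {"dx": 1,"dy": 0,"dz": 0,"wx": 0,"wy": 0,"wz": 0}

```text
time_s: 33.8
eef_pos: [428.1, 90.9, 134.9]
ee_rot: [-0.001, 0.707, 0.707, -0.001]
force: [0.4, -0.1, 0.1]
grip_width: 0.699
grip_force: 0.0
```

>>> step_arm:
  increments:
    - {"dx": 0.7,"dy": 0,"dz": 0,"wx": 0,"wy": 0,"wz": 0}
    - {"dx": 0,"dy": 0,"dz": 0.9,"wx": 0,"wy": 0,"wz": 0}
    - {"dx": 0,"dy": 0,"dz": 1,"wx": 0,"wy": 0,"wz": 0}
    - {"dx": 0,"dy": 0,"dz": 1,"wx": 0,"wy": 0,"wz": 0}
    - {"dx": 0,"dy": 0,"dz": 0.8,"wx": 0,"wy": 0,"wz": 0}

```text
time_s: 34.3
eef_pos: [427.7, 107.4, 41.2]
ee_rot: [-0.001, 0.707, 0.707, -0.001]
force: [0.1, -0.7, 0.4]
grip_width: 0.705
grip_force: 0.0
```

>>> step_arm:
  increments:
    - {"dx": 0,"dy": 0,"dz": 0.2,"wx": 0,"wy": 0,"wz": 0}
    - {"dx": 0,"dy": 0,"dz": 0,"wx": 0,"wy": 0,"wz": 0}

```text
time_s: 34.5
eef_pos: [428.1, 107.3, 37.5]
ee_rot: [-0.001, 0.707, 0.707, -0.001]
force: [0.4, -0.3, -0.2]
grip_width: 0.7
grip_force: 0.0
```

>>> step_arm:
  increments:
    - {"dx": 0,"dy": 0,"dz": 0,"wx": 0,"wy": 0,"wz": 0}
    - {"dx": 0,"dy": 0,"dz": 0,"wx": 0,"wy": 0,"wz": 0}
    - {"dx": 0,"dy": 0,"dz": 0,"wx": 0,"wy": 0,"wz": 0}
    - {"dx": 0,"dy": 0,"dz": 0,"wx": 0,"wy": 0,"wz": 0}
  fingers: 15

```text
time_s: 34.9
eef_pos: [429.1, 107.3, 38.9]
ee_rot: [0.001, 0.707, 0.707, 0.001]
force: [0.1, 0.5, 6.6]
grip_width: 0.432
grip_force: 39.7
```

>>> step_arm:
  increments:
    - {"dx": 0,"dy": 0,"dz": -1,"wx": 0,"wy": 0,"wz": 0}
    - {"dx": 0,"dy": 0,"dz": -1,"wx": 0,"wy": 0,"wz": 0}
    - {"dx": 0,"dy": 0,"dz": -1,"wx": 0,"wy": 0,"wz": 0}
    - {"dx": 0,"dy": 0,"dz": -1,"wx": 0,"wy": 0,"wz": 0}

```text
time_s: 35.3
eef_pos: [428.4, 107.3, 139.4]
ee_rot: [0.0, 0.707, 0.707, 0.0]
force: [1.3, -0.1, -0.1]
grip_width: 0.428
grip_force: 40.2
```

>>> step_arm:
  increments:
    - {"dx": 1,"dy": -0.2,"dz": 0,"wx": 0,"wy": 0,"wz": 0}
    - {"dx": 1,"dy": 0,"dz": 0,"wx": 0,"wy": 0,"wz": 0}
    - {"dx": 1,"dy": 0,"dz": 0,"wx": 0,"wy": 0,"wz": 0}
    - {"dx": 1,"dy": 0,"dz": 0,"wx": 0,"wy": 0,"wz": 0}
    - {"dx": 1,"dy": 0,"dz": 0,"wx": 0,"wy": 0,"wz": 0}

```text
time_s: 35.8
eef_pos: [423.4, 233.4, 138.4]
ee_rot: [0.0, 0.707, 0.707, 0.0]
force: [0.6, -0.8, -0.8]
grip_width: 0.432
grip_force: 40.2
```

>>> step_arm:
  increments:
    - {"dx": 1,"dy": 0,"dz": 0,"wx": 0,"wy": 0,"wz": 0}
    - {"dx": 1,"dy": 0,"dz": 0,"wx": 0,"wy": 0,"wz": 0}
    - {"dx": 0.4,"dy": 0,"dz": 0,"wx": 0,"wy": 0,"wz": 0}
    - {"dx": 0,"dy": 0,"dz": 0.8,"wx": 0,"wy": 0,"wz": 0}
    - {"dx": 0,"dy": 0,"dz": 0.8,"wx": 0,"wy": 0,"wz": 0}

```text
time_s: 36.3
eef_pos: [423.8, 292.3, 98.0]
ee_rot: [0.0, 0.707, 0.707, 0.001]
force: [0.8, 0.2, -0.7]
grip_width: 0.431
grip_force: 40.2
```

>>> step_arm:
  increments:
    - {"dx": 0,"dy": 0,"dz": 0.8,"wx": 0,"wy": 0,"wz": 0}
    - {"dx": 0,"dy": 0,"dz": 0.8,"wx": 0,"wy": 0,"wz": 0}
    - {"dx": 0,"dy": 0,"dz": 0.3,"wx": 0,"wy": 0,"wz": 0}
    - {"dx": 0,"dy": 0,"dz": 0,"wx": 0,"wy": 0,"wz": 0}
    - {"dx": 0,"dy": 0,"dz": 0,"wx": 0,"wy": 0,"wz": 0}

```text
time_s: 36.8
eef_pos: [424.1, 292.3, 51.4]
ee_rot: [0.0, 0.707, 0.707, 0.001]
force: [0.2, -0.6, -0.4]
grip_width: 0.43
grip_force: 40.2
```

>>> step_arm:
  increments:
    - {"dx": 0,"dy": 0,"dz": 0,"wx": 0,"wy": 0,"wz": 0}
    - {"dx": 0,"dy": 0,"dz": 0,"wx": 0,"wy": 0,"wz": 0}
    - {"dx": 0,"dy": 0,"dz": 0,"wx": 0,"wy": 0,"wz": 0}
    - {"dx": 0,"dy": 0,"dz": -0.5,"wx": 0,"wy": 0,"wz": 0}
    - {"dx": 0,"dy": 0,"dz": -1,"wx": 0,"wy": 0,"wz": 0}
  fingers: 60

```text
time_s: 37.3
eef_pos: [422.9, 292.0, 88.1]
ee_rot: [-0.001, 0.707, 0.707, -0.001]
force: [-0.1, 0.1, 0.2]
grip_width: 0.697
grip_force: 0.0
```

>>> step_arm:
  increments:
    - {"dx": 0,"dy": 0,"dz": -1,"wx": 0,"wy": 0,"wz": 0}
    - {"dx": 0,"dy": 0,"dz": -1,"wx": 0,"wy": 0,"wz": 0}
    - {"dx": 0,"dy": 0,"dz": -1,"wx": 0,"wy": 0,"wz": 0}

```text
time_s: 37.6
eef_pos: [423.6, 292.3, 165.2]
ee_rot: [0.0, 0.707, 0.707, 0.0]
force: [0.5, 1.0, 0.2]
grip_width: 0.703
grip_force: 0.0
```

```bash
python3 - <<'E'
from h import *
for n in ('scene','side'):
    c=cap(n)
    for l in ['tail1','valve1','register1','pocket_a','start_top']: print(n,l,[(p,x.tolist()) for p,x in find(c,n,l,.4)])
    (u,v)=proj(c,[630,170,30]).astype(int); s=70
    im=c['frame'][v-s:v+s,u-s:u+s]; cv2.imwrite(f'pics/reg_{n}.png',cv2.resize(im,(560,560),interpolation=cv2.INTER_CUBIC)); print(u-s,v-s)
print(tool()[:3,3].round(1), ctrl.sense()['joints'].round(3))
E
```

```text
scene tail1 [(0.76, [429.4, -280.8, 5.9]), (0.64, [427.3, -333.4, 6.0]), (0.6, [629.6, -212.6, 20.6]), (0.55, [427.0, -390.6, 6.1]), (0.54, [633.6, -158.8, -0.7])]
scene valve1 [(0.78, [424.0, 388.4, 2.9]), (0.59, [418.0, 340.1, 7.0]), (0.53, [424.3, 293.4, 8.0])]
scene register1 [(0.93, [642.8, 95.0, 27.8]), (0.71, [612.1, 241.8, 28.6])]
scene pocket_a [(0.91, [634.5, -207.9, 23.3]), (0.82, [637.3, -99.1, 24.0])]
scene start_top [(0.61, [562.8, -329.2, 23.3])]
311 208
side tail1 [(0.89, [422.1, -334.8, 3.9]), (0.63, [428.1, -388.5, 4.0]), (0.61, [424.7, -284.5, 5.1])]
side valve1 [(0.67, [420.8, 392.9, 7.1]), (0.62, [422.0, 293.6, 7.1]), (0.56, [418.7, 339.3, 6.1])]
side register1 [(0.63, [645.3, 97.6, 27.0]), (0.55, [613.2, 243.6, 21.3])]
side pocket_a [(0.69, [613.2, 244.6, 26.9]), (0.57, [634.0, -93.4, 23.2])]
side start_top [(0.89, [563.4, -323.1, 23.9]), (0.45, [763.6, -158.7, 0.5])]
259 124
[423.5 292.3 162.7] [0.376 0.385 1.657 0.    1.101 0.377]
```

View pics/reg_side.png

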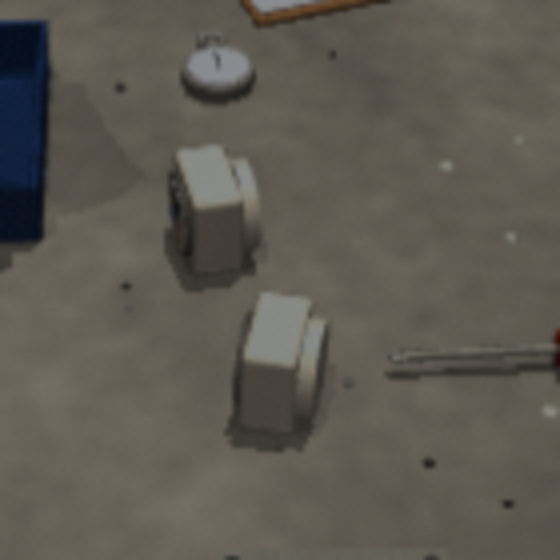

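The side crop shows both registers on edge with their feet at +x. The near one, at crop px (280,360), looks nearly square to the axes, and the far one, at (215,210), is yawed a little. I'll swing to yaw 0 and look down from the wrist camera for exact yaws.

>>> step_arm:
  increments:
    - {"dx": 0,"dy": 0,"dz": -0.2,"wx": 0,"wy": 0,"wz": 1}
    - {"dx": 0,"dy": 0,"dz": -0.2,"wx": 0,"wy": 0,"wz": 1}
    - {"dx": 0,"dy": 0,"dz": -0.2,"wx": 0,"wy": 0,"wz": 1}
    - {"dx": 0,"dy": 0,"dz": -0.2,"wx": 0,"wy": 0,"wz": 1}
    - {"dx": 0,"dy": 0,"dz": -0.2,"wx": 0,"wy": 0,"wz": 1}
  fingers: 85

```text
time_s: 38.7
eef_pos: [423.5, 292.3, 188.1]
ee_rot: [-0.0, 0.867, 0.498, -0.0]
force: [-0.5, -0.2, 0.3]
grip_width: 0.995
grip_force: 0.0
```

>>> step_arm:
  increments:
    - {"dx": 0,"dy": 0,"dz": -0.2,"wx": 0,"wy": 0,"wz": 1}
    - {"dx": 0,"dy": 0,"dz": -0.2,"wx": 0,"wy": 0,"wz": 1}
    - {"dx": 0,"dy": 0,"dz": -0.2,"wx": 0,"wy": 0,"wz": 1}
    - {"dx": 0,"dy": 0,"dz": -0.2,"wx": 0,"wy": 0,"wz": 1}
    - {"dx": 0,"dy": 0,"dz": -0.2,"wx": 0,"wy": 0,"wz": 1}

```text
time_s: 39.2
eef_pos: [423.6, 292.3, 213.1]
ee_rot: [0.0, 0.967, 0.256, -0.0]
force: [-0.3, -0.3, -0.0]
grip_width: 0.995
grip_force: 0.0
```

>>> step_arm:
  increments:
    - {"dx": 0,"dy": 0,"dz": -0.2,"wx": 0,"wy": 0,"wz": 1}
    - {"dx": 0,"dy": 0,"dz": -0.2,"wx": 0,"wy": 0,"wz": 1}
    - {"dx": 0,"dy": 0,"dz": -0.2,"wx": 0,"wy": 0,"wz": 1}
    - {"dx": 0,"dy": 0,"dz": -0.2,"wx": 0,"wy": 0,"wz": 1}
    - {"dx": 0,"dy": 0,"dz": -0.2,"wx": 0,"wy": 0,"wz": 1}

```text
time_s: 39.7
eef_pos: [423.5, 292.3, 238.0]
ee_rot: [0.0, 1.0, -0.002, -0.0]
force: [-0.2, 1.4, 0.2]
grip_width: 0.999
grip_force: 0.0
```

>>> step_arm:
  increments:
    - {"dx": 1,"dy": 1,"dz": 0,"wx": 0,"wy": 0,"wz": 0}
    - {"dx": 1,"dy": 1,"dz": 0,"wx": 0,"wy": 0,"wz": 0}
    - {"dx": 1,"dy": 1,"dz": 0,"wx": 0,"wy": 0,"wz": 0}
    - {"dx": 1,"dy": 1,"dz": 0,"wx": 0,"wy": 0,"wz": 0}
    - {"dx": 1,"dy": 0.9,"dz": 0,"wx": 0,"wy": 0,"wz": 0}

```text
time_s: 40.2
eef_pos: [549.5, 168.4, 237.9]
ee_rot: [0.0, 1.0, -0.0, -0.0]
force: [-0.6, 0.8, -0.1]
grip_width: 0.997
grip_force: 0.0
```

>>> step_arm:
  increments:
    - {"dx": 0.5,"dy": 0,"dz": 0,"wx": 0,"wy": 0,"wz": 0}
    - {"dx": 0,"dy": 0,"dz": 0,"wx": 0,"wy": 0,"wz": 0}

```text
time_s: 40.4
eef_pos: [562.0, 169.0, 237.3]
ee_rot: [0.0, 1.0, -0.001, -0.0]
force: [0.5, 0.1, 0.7]
grip_width: 0.993
grip_force: 0.0
```

```bash
python3 - <<'E'
from h import *
c=look(['register1'],('wrist',)); f=c['frame'].copy()
for m in eyes.cut_out('wrist','register1'):
    if m['p']<.3: continue
    k=m['mask'].astype(np.uint8); cs,_=cv2.findContours(k,0,2); b=cv2.boundingRect(max(cs,key=cv2.contourArea)); print(m['p'],b)
cv2.imwrite('pics/w2.png',f); print(tool().round(3))
import pickle; pickle.dump(c,open('w2.pkl','wb'))
E
```

```text
wrist register1 [(0.8, [617.6, 246.0, 27.4]), (0.57, [650.1, 94.5, 28.5])]
0.98 (363, 84, 94, 80)
0.81 (182, 131, 92, 74)
[[ 1.00000e+00  0.00000e+00 -1.00000e-03  5.60350e+02]
 [ 0.00000e+00 -1.00000e+00  0.00000e+00  1.70270e+02]
 [-1.00000e-03 -0.00000e+00 -1.00000e+00  2.37924e+02]
 [ 0.00000e+00  0.00000e+00  0.00000e+00  1.00000e+00]]
```

View pics/w2.png

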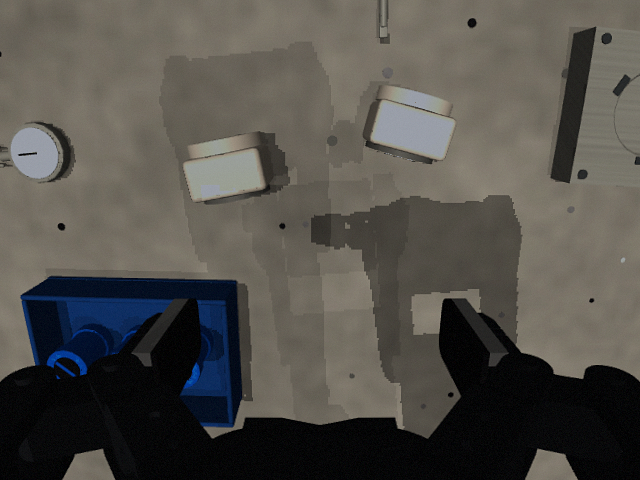

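The wrist view shows the left register (y≈244) with its top face spanning px (184,160)–(268,202), and the right one (y≈96) spanning (370,98)–(455,160). They are yawed in opposite senses. I'll fit the top faces next.

```bash
python3 - <<'E'
import pickle; from h import *
c=pickle.load(open('w2.pkl','rb')); f=c['frame']
for (x,y,w,h) in [(363,84,94,80),(182,131,92,74)]:
    s=f[y:y+h,x:x+w].astype(int); m=((s[...,0]>s[...,2]-8)&(s[...,0]>150)).astype(np.uint8)
    m=cv2.morphologyEx(m,cv2.MORPH_OPEN,np.ones((3,3)))
    cs,_=cv2.findContours(m,0,1); k=max(cs,key=cv2.contourArea)[:,0]+[x,y]
    P=np.array([ray(c,u,v,58)[:2] for u,v in k],np.float32)
    r=cv2.minAreaRect(P); print(len(k),m.sum(),r,cv2.boxPoints(r).round(0).tolist())
E
```

```text
212 3255 ((623.3792114257812, 102.95840454101562), (52.06694793701172, 26.549293518066406), 75.42593383789062) [[604.0, 81.0], [630.0, 74.0], [643.0, 125.0], [617.0, 131.0]]
192 885 ((599.2945556640625, 240.21136474609375), (9.450965881347656, 50.1171760559082), 8.88632583618164) [[591.0, 264.0], [598.0, 215.0], [608.0, 216.0], [600.0, 266.0]]
```

>>> step_arm:
  increments:
    - {"dx": 0,"dy": 0,"dz": 0,"wx": 0,"wy": 0,"wz": 0.8}
    - {"dx": 0,"dy": 0,"dz": 0,"wx": 0,"wy": 0,"wz": 0.8}
    - {"dx": 0,"dy": 0,"dz": 0,"wx": 0,"wy": 0,"wz": 0.8}
    - {"dx": 0,"dy": 0,"dz": 0,"wx": 0,"wy": 1,"wz": 0}
    - {"dx": 0,"dy": 0,"dz": 0,"wx": 0,"wy": 1,"wz": 0}

```text
time_s: 41.05
eef_pos: [560.7, 170.3, 238.3]
ee_rot: [0.013, 0.986, -0.124, 0.106]
force: [0.3, 0.3, 0.7]
grip_width: 0.993
grip_force: 0.0
```

>>> step_arm:
  increments:
    - {"dx": 0,"dy": 0,"dz": 0,"wx": 0,"wy": 1,"wz": 0}
    - {"dx": 0,"dy": 0,"dz": 0,"wx": 0,"wy": 1,"wz": 0}
    - {"dx": 0,"dy": 0,"dz": 0,"wx": 0,"wy": 1,"wz": 0}
    - {"dx": 0,"dy": 0,"dz": 0,"wx": 0,"wy": 1,"wz": 0}
    - {"dx": 0,"dy": 0,"dz": 0,"wx": 0,"wy": 1,"wz": 0}

```text
time_s: 41.55
eef_pos: [560.0, 170.8, 238.7]
ee_rot: [0.044, 0.926, -0.116, 0.358]
force: [0.5, -1.1, 0.4]
grip_width: 0.997
grip_force: 0.0
```

>>> step_arm:
  increments:
    - {"dx": 0,"dy": 0,"dz": 0,"wx": 0,"wy": 1,"wz": 0}
    - {"dx": 0,"dy": 0,"dz": 0,"wx": 0,"wy": 1,"wz": 0}
    - {"dx": 0,"dy": 0,"dz": 0,"wx": 0,"wy": 1,"wz": 0}
    - {"dx": 0,"dy": 0,"dz": 0,"wx": 0,"wy": 0.8,"wz": 0}
    - {"dx": 0,"dy": 0,"dz": 0,"wx": 0,"wy": 0,"wz": 0}

```text
time_s: 42.05
eef_pos: [578.7, 148.4, 305.2]
ee_rot: [0.056, 0.873, -0.092, 0.476]
force: [1.1, 0.1, -0.5]
grip_width: 0.995
grip_force: 0.0
```

```bash
cat >> h.py <<'E'
def vec(*targets):
    T=tool(); p=T[:3,3]
    print('pose',p.round(1),'x',T[:3,0].round(3),'y',T[:3,1].round(3),'z',T[:3,2].round(3),'j',ctrl.sense()['joints'].round(2))
    for t in targets:
        t=np.array(t,float); print(t,'tool units',((T[:3,:3].T@(t-p))/25).round(2)); p=t
E
python3 - <<'E'
from h import *
z=tool()[:3,2]; g=np.array([613.5,105.6,36]); vec(g-90*z,g)
E
```

```text
pose [578.7 148.4 305.2] x [ 0.529 -0.107  0.842] y [-0.213 -0.977  0.009] z [ 0.821 -0.184 -0.54 ] j [ 0.18  0.17  1.84 -1.12  0.38  2.88]
[539.58442087 122.20388669  84.58804492] tool units [-8.14  1.28  3.67]
[613.5 105.6  36. ] tool units [ 0.  -0.   3.6]
```

```bash
cat >> h.py <<'E'
def ori(phi,tilt):  # heading deg, forward tilt from vertical deg (neg = back towards robot)
    a,b=np.radians(phi),np.radians(tilt)
    z=np.array([np.sin(b)*np.cos(a),np.sin(b)*np.sin(a),-np.cos(b)]); y=np.array([np.sin(a),-np.cos(a),0])
    return np.c_[np.cross(y,z),y,z]
def plan(R,*targets):   # turn first, then straight moves
    T=tool(); w=np.degrees(Rn.from_matrix(T[:3,:3].T@R).as_rotvec())/6; p=T[:3,3]
    print('pose',p.round(1),'z',T[:3,2].round(3),'j',ctrl.sense()['joints'].round(2)); print('turn',w.round(2),'rows',np.ceil(np.abs(w).max()))
    for t in targets:
        t=np.array(t,float); print(t.round(1),'shift',(R.T@(t-p)/25).round(2)); p=t
E
python3 - <<'E'
from h import *
R=ori(-14.6,30); z=R[:,2]; u=np.array([-.968,.252]); g=np.r_[np.array([648.3,96.5])+29*u,44]; plan(R,g-100*z,g)
E
```

```text
pose [578.7 148.4 305.2] z [ 0.821 -0.184 -0.54 ] j [ 0.18  0.17  1.84 -1.12  0.38  2.88]
turn [-0.2  -4.56  0.34] rows 5.0
[571.8 116.4 130.6] shift [-3.44  1.31  6.08]
[620.2 103.8  44. ] shift [ 0. -0.  4.]
```

>>> step_arm:
  increments:
    - {"dx": 0,"dy": 0,"dz": 0,"wx": -0.04,"wy": -0.91,"wz": 0.07}
    - {"dx": 0,"dy": 0,"dz": 0,"wx": -0.04,"wy": -0.91,"wz": 0.07}
    - {"dx": 0,"dy": 0,"dz": 0,"wx": -0.04,"wy": -0.91,"wz": 0.07}
    - {"dx": 0,"dy": 0,"dz": 0,"wx": -0.04,"wy": -0.91,"wz": 0.07}
    - {"dx": 0,"dy": 0,"dz": 0,"wx": -0.04,"wy": -0.91,"wz": 0.07}

```text
time_s: 42.55
eef_pos: [578.3, 147.5, 302.3]
ee_rot: [0.037, 0.953, -0.123, 0.273]
force: [0.1, -0.4, -0.6]
grip_width: 0.996
grip_force: 0.0
```

>>> step_arm:
  increments:
    - {"dx": 0,"dy": 0,"dz": 0,"wx": 0,"wy": 0,"wz": 0}

```text
time_s: 42.65
eef_pos: [579.7, 146.7, 303.1]
ee_rot: [0.038, 0.953, -0.124, 0.275]
force: [-0.4, -0.4, -0.1]
grip_width: 0.997
grip_force: 0.0
```

```bash
python3 - <<'E'
from h import *
R=ori(-14.6,30); z=R[:,2]; u=np.array([-.968,.252]); g=np.r_[np.array([648.3,96.5])+29*u,44]; plan(R,g-100*z,g)
E
```

```text
pose [579.7 146.7 303.1] z [ 0.515 -0.141 -0.845] j [ 0.13  0.24  1.57 -0.29  0.83  2.1 ]
turn [ 0.06 -0.38 -0.03] rows 1.0
[571.8 116.4 130.6] shift [-3.45  1.25  5.97]
[620.2 103.8  44. ] shift [ 0. -0.  4.]
```

Back in a good branch. I'll approach the nearer register.

>>> step_arm:
  increments:
    - {"dx": 0,"dy": 0,"dz": 0,"wx": 0.06,"wy": -0.38,"wz": -0.03}
    - {"dx": -0.69,"dy": 0.25,"dz": 1,"wx": 0,"wy": 0,"wz": 0}
    - {"dx": -0.69,"dy": 0.25,"dz": 1,"wx": 0,"wy": 0,"wz": 0}
    - {"dx": -0.69,"dy": 0.25,"dz": 1,"wx": 0,"wy": 0,"wz": 0}
    - {"dx": -0.69,"dy": 0.25,"dz": 1,"wx": 0,"wy": 0,"wz": 0}
  squeeze: 60

```text
time_s: 43.15
eef_pos: [562.3, 124.9, 180.0]
ee_rot: [0.033, 0.958, -0.122, 0.257]
force: [1.2, 0.2, 0.1]
grip_width: 0.996
grip_force: 0.0
```

>>> step_arm:
  increments:
    - {"dx": -0.69,"dy": 0.25,"dz": 1,"wx": 0,"wy": 0,"wz": 0}
    - {"dx": 0,"dy": 0,"dz": 1,"wx": 0,"wy": 0,"wz": 0}
    - {"dx": 0,"dy": 0,"dz": 0,"wx": 0,"wy": 0,"wz": 0}

```text
time_s: 43.45
eef_pos: [570.2, 115.9, 126.6]
ee_rot: [0.034, 0.959, -0.122, 0.255]
force: [-0.4, -0.1, 1.1]
grip_width: 0.993
grip_force: 0.0
```

```bash
python3 - <<'E'
from h import *
R=ori(-14.6,30); z=R[:,2]; u=np.array([-.968,.252]); g=np.r_[np.array([648.3,96.5])+29*u,44]; plan(R,g)
c=look(['register1'],('wrist',)); cv2.imwrite('pics/w3.png',c['frame'])
E
```

```text
pose [570.2 115.9 126.6] z [ 0.481 -0.127 -0.868] j [ 0.06  0.42  1.82 -0.38  0.44  2.19]
turn [0.02 0.03 0.02] rows 1.0
[620.2 103.8  44. ] shift [ 0.13 -0.04  3.89]
wrist register1 [(0.93, [648.5, 92.0, 30.0]), (0.75, [619.2, 243.7, 27.7])]
```

View pics/w3.png

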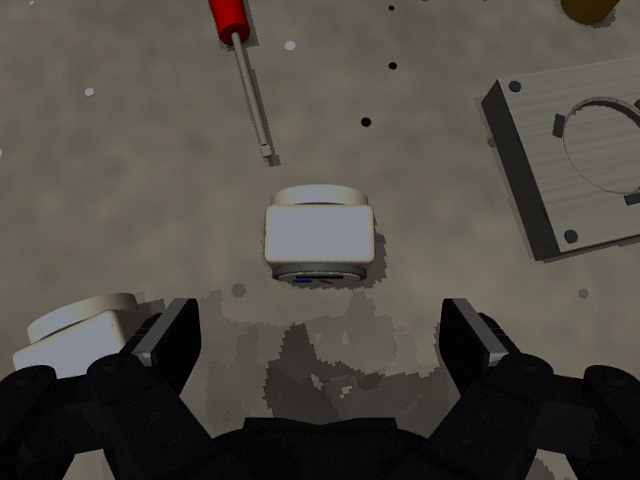

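The wrist view shows the register centred between the fingers at px (320,235) and aligned with them. To stay clear of the wrist singularity I'll reduce the forward tilt to 20° and then go in.

```bash
python3 - <<'E'
from h import *
R=ori(-14.6,20); z=R[:,2]; u=np.array([-.968,.252]); g=np.r_[np.array([648.3,96.5])+29*u,44]; plan(R,g-70*z,g)
E
```

```text
pose [571.3 116.3 130.1] z [ 0.485 -0.126 -0.865] j [ 0.06  0.41  1.81 -0.38  0.44  2.19]
turn [ 0.   -1.68  0.02] rows 2.0
[597.1 109.8 109.8] shift [ 0.72 -0.01  1.13]
[620.2 103.8  44. ] shift [ 0.  -0.   2.8]
```

>>> step_arm:
  increments:
    - {"dx": 0,"dy": 0,"dz": 0,"wx": 0,"wy": -0.84,"wz": 0.01}
    - {"dx": 0,"dy": 0,"dz": 0,"wx": 0,"wy": -0.84,"wz": 0.01}
    - {"dx": 0.36,"dy": 0,"dz": 0.56,"wx": 0,"wy": 0,"wz": 0}
    - {"dx": 0.36,"dy": 0,"dz": 0.56,"wx": 0,"wy": 0,"wz": 0}
    - {"dx": 0,"dy": 0,"dz": 0,"wx": 0,"wy": 0,"wz": 0}

```text
time_s: 44.05
eef_pos: [597.9, 109.1, 110.2]
ee_rot: [0.022, 0.977, -0.126, 0.173]
force: [-0.0, -0.6, 0.4]
grip_width: 1.001
grip_force: 0.0
```

>>> step_arm:
  increments:
    - {"dx": 0,"dy": 0,"dz": 0.9,"wx": 0,"wy": 0,"wz": 0}
    - {"dx": 0,"dy": 0,"dz": 1,"wx": 0,"wy": 0,"wz": 0}
    - {"dx": 0,"dy": 0,"dz": 0.7,"wx": 0,"wy": 0,"wz": 0}
    - {"dx": 0,"dy": 0,"dz": 0.2,"wx": 0,"wy": 0,"wz": 0}
    - {"dx": 0,"dy": 0,"dz": 0,"wx": 0,"wy": 0,"wz": 0}

```text
time_s: 44.55
eef_pos: [620.4, 103.3, 44.7]
ee_rot: [0.022, 0.977, -0.126, 0.172]
force: [-0.4, -0.7, -0.4]
grip_width: 0.994
grip_force: 0.0
```

>>> step_arm:
  increments:
    - {"dx": 0,"dy": 0,"dz": 0,"wx": 0,"wy": 0,"wz": 0}
    - {"dx": 0,"dy": 0,"dz": 0,"wx": 0,"wy": 0,"wz": 0}
    - {"dx": 0,"dy": 0,"dz": 0,"wx": 0,"wy": 0,"wz": 0}
    - {"dx": 0,"dy": 0,"dz": 0,"wx": 0,"wy": 0,"wz": 0}
  fingers: 40

```text
time_s: 44.95
eef_pos: [621.2, 103.2, 45.7]
ee_rot: [0.022, 0.977, -0.126, 0.173]
force: [-3.7, 0.4, 5.6]
grip_width: 0.67
grip_force: 66.0
```

```bash
python3 - <<'E'
from h import *
R=ori(-14.6,20); vec()
s=ctrl.sense(); print(s['grip_width']*85.4,s['force'])
E
```

```text
pose [621.2 103.2  45.7] x [ 0.908 -0.238  0.344] y [-0.253 -0.967 -0.001] z [ 0.333 -0.087 -0.939] j [ 0.01  0.66  1.62 -0.18  0.53  1.98]
57.219865725319245 [-3.66362123  0.3854808   5.64194742]
```

```bash
python3 - <<'E'
from h import *
p=tool()[:3,3]; vec([p[0],p[1],150],[480,-60,180])
E
```

```text
pose [621.2 103.2  45.7] x [ 0.908 -0.238  0.344] y [-0.253 -0.967 -0.001] z [ 0.333 -0.087 -0.939] j [ 0.01  0.66  1.62 -0.18  0.53  1.98]
[621.20183376 103.1745374  150.        ] tool units [ 1.44 -0.   -3.92]
[480. -60. 180.] tool units [-3.17  7.74 -2.44]
```

>>> step_arm:
  increments:
    - {"dx": 0.36,"dy": 0,"dz": -0.98,"wx": 0,"wy": 0,"wz": 0}
    - {"dx": 0.36,"dy": 0,"dz": -0.98,"wx": 0,"wy": 0,"wz": 0}
    - {"dx": 0.36,"dy": 0,"dz": -0.98,"wx": 0,"wy": 0,"wz": 0}
    - {"dx": 0.36,"dy": 0,"dz": -0.98,"wx": 0,"wy": 0,"wz": 0}
    - {"dx": -0.4,"dy": 0.97,"dz": -0.3,"wx": 0,"wy": 0,"wz": 0}

```text
time_s: 45.45
eef_pos: [605.2, 83.6, 156.1]
ee_rot: [0.022, 0.976, -0.125, 0.176]
force: [0.9, -1.6, -1.6]
grip_width: 0.67
grip_force: 65.0
```

>>> step_arm:
  increments:
    - {"dx": -0.4,"dy": 0.97,"dz": -0.3,"wx": 0,"wy": 0,"wz": 0}
    - {"dx": -0.4,"dy": 0.97,"dz": -0.3,"wx": 0,"wy": 0,"wz": 0}
    - {"dx": -0.4,"dy": 0.97,"dz": -0.3,"wx": 0,"wy": 0,"wz": 0}
    - {"dx": -0.4,"dy": 0.97,"dz": -0.3,"wx": 0,"wy": 0,"wz": 0}
    - {"dx": -0.4,"dy": 0.97,"dz": -0.3,"wx": 0,"wy": 0,"wz": 0}

```text
time_s: 45.95
eef_pos: [513.7, -20.3, 170.7]
ee_rot: [0.022, 0.977, -0.126, 0.172]
force: [0.5, -0.2, -2.0]
grip_width: 0.673
grip_force: 65.0
```

>>> step_arm:
  increments:
    - {"dx": -0.4,"dy": 0.97,"dz": -0.3,"wx": 0,"wy": 0,"wz": 0}
    - {"dx": -0.4,"dy": 0.97,"dz": -0.3,"wx": 0,"wy": 0,"wz": 0}
    - {"dx": 0,"dy": 0,"dz": 0,"wx": 0,"wy": -1,"wz": 0}
    - {"dx": 0,"dy": 0,"dz": 0,"wx": 0,"wy": -1,"wz": 0}
    - {"dx": 0,"dy": 0,"dz": 0,"wx": 0,"wy": -1,"wz": 0}

```text
time_s: 46.45
eef_pos: [479.0, -60.7, 178.4]
ee_rot: [0.002, 0.992, -0.128, 0.016]
force: [0.6, 0.4, -2.3]
grip_width: 0.672
grip_force: 64.9
```

>>> step_arm:
  increments:
    - {"dx": 0,"dy": 0,"dz": 0,"wx": 0,"wy": -1,"wz": 0}
    - {"dx": 0,"dy": 0,"dz": 0,"wx": 0,"wy": -1,"wz": 0}
    - {"dx": 0,"dy": 0,"dz": 0,"wx": 0,"wy": -1,"wz": 0}
    - {"dx": 0,"dy": 0,"dz": 0,"wx": 0,"wy": -1,"wz": 0}
    - {"dx": 0,"dy": 0,"dz": 0,"wx": 0,"wy": -1,"wz": 0}

```text
time_s: 46.95
eef_pos: [479.4, -60.5, 178.1]
ee_rot: [-0.031, 0.962, -0.124, -0.242]
force: [0.2, -0.3, -2.3]
grip_width: 0.672
grip_force: 64.9
```

>>> step_arm:
  increments:
    - {"dx": 0,"dy": 0,"dz": 0,"wx": 0,"wy": -1,"wz": 0}
    - {"dx": 0,"dy": 0,"dz": 0,"wx": 0,"wy": -1,"wz": 0}
    - {"dx": 0,"dy": 0,"dz": 0,"wx": 0,"wy": -1,"wz": 0}
    - {"dx": 0,"dy": 0,"dz": 0,"wx": 0,"wy": -1,"wz": 0}
    - {"dx": 0,"dy": 0,"dz": 0,"wx": 0,"wy": -0.5,"wz": 0}

```text
time_s: 47.45
eef_pos: [479.4, -60.6, 176.9]
ee_rot: [-0.059, 0.879, -0.113, -0.46]
force: [-0.4, -0.4, -1.7]
grip_width: 0.668
grip_force: 65.0
```

```bash
python3 - <<'E'
from h import *
p=tool()[:3,3]; vec([p[0],p[1],42])
c=cap('side'); (u,v)=proj(c,p).astype(int); cv2.imwrite('pics/s4.png',cv2.resize(c['frame'][max(v-90,0):v+90,max(u-110,0):u+110],None,fx=2.5,fy=2.5))
E
```

```text
pose [479.4 -60.6 176.9] x [ 0.551 -0.144 -0.822] y [-0.253 -0.967  0.   ] z [-0.795  0.208 -0.57 ] j [-0.34  0.8   1.19 -0.08  2.11  1.49]
[479.39889536 -60.57723075  42.        ] tool units [ 4.43 -0.    3.08]
```

View pics/s4.png

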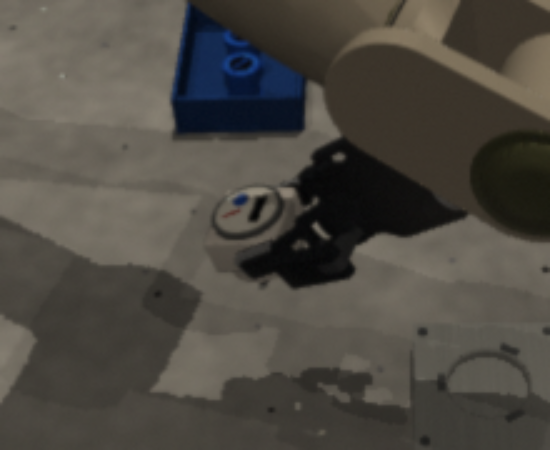

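The dial is now tilted up at crop px (248,210), and the grip holds. I'll move back clear of the fixture, then lower and release so it settles on its foot.

```bash
python3 - <<'E'
from h import *
vec([425,10,150],[425,10,41])
E
```

```text
pose [479.3 -60.6 176.3] x [ 0.549 -0.144 -0.823] y [-0.253 -0.967 -0.   ] z [-0.796  0.209 -0.568] j [-0.34  0.8   1.19 -0.08  2.11  1.49]
[425.  10. 150.] tool units [-0.73 -2.18  2.91]
[425.  10.  41.] tool units [3.59 0.   2.48]
```

>>> step_arm:
  increments:
    - {"dx": -0.24,"dy": -0.73,"dz": 0.97,"wx": 0,"wy": 0,"wz": 0}
    - {"dx": -0.24,"dy": -0.73,"dz": 0.97,"wx": 0,"wy": 0,"wz": 0}
    - {"dx": -0.24,"dy": -0.73,"dz": 0.97,"wx": 0,"wy": 0,"wz": 0}
    - {"dx": 0.9,"dy": 0,"dz": 0.62,"wx": 0,"wy": 0,"wz": 0}
    - {"dx": 0.9,"dy": 0,"dz": 0.62,"wx": 0,"wy": 0,"wz": 0}

```text
time_s: 48.0
eef_pos: [425.9, 10.5, 95.9]
ee_rot: [-0.058, 0.881, -0.113, -0.456]
force: [0.4, 0.2, -1.3]
grip_width: 0.664
grip_force: 64.9
```

>>> step_arm:
  increments:
    - {"dx": 0.8,"dy": 0,"dz": 0.55,"wx": 0,"wy": 0,"wz": 0}
    - {"dx": 0.6,"dy": 0,"dz": 0.41,"wx": 0,"wy": 0,"wz": 0}
    - {"dx": 0.3,"dy": 0,"dz": 0.2,"wx": 0,"wy": 0,"wz": 0}
    - {"dx": 0,"dy": 0,"dz": 0,"wx": 0,"wy": 0,"wz": 0}
    - {"dx": 0,"dy": 0,"dz": 0,"wx": 0,"wy": 0,"wz": 0}

```text
time_s: 48.5
eef_pos: [426.9, 9.8, 45.3]
ee_rot: [-0.059, 0.88, -0.113, -0.457]
force: [-0.7, 1.1, -0.5]
grip_width: 0.67
grip_force: 64.9
```

```bash
python3 - <<'E'
from h import *
vec([425,10,41]); print(ctrl.sense()['force'])
E
```

```text
pose [426.9   9.8  45.3] x [ 0.556 -0.146 -0.818] y [-0.253 -0.967  0.   ] z [-0.792  0.207 -0.575] j [-0.25  0.88  1.45  0.    1.77  1.57]
[425.  10.  41.] tool units [0.1  0.01 0.16]
[-0.71719836  1.13033947 -0.48003757]
```

>>> step_arm:
  increments:
    - {"dx": 0.1,"dy": 0,"dz": 0.07,"wx": 0,"wy": 0,"wz": 0}
    - {"dx": 0.06,"dy": 0,"dz": 0.05,"wx": 0,"wy": 0,"wz": 0}
    - {"dx": 0,"dy": 0,"dz": 0,"wx": 0,"wy": 0,"wz": 0}

```text
time_s: 48.8
eef_pos: [426.4, 9.9, 39.5]
ee_rot: [-0.059, 0.88, -0.113, -0.458]
force: [-0.1, 0.5, -0.9]
grip_width: 0.675
grip_force: 65.0
```

>>> step_arm:
  increments:
    - {"dx": 0,"dy": 0,"dz": 0,"wx": 0,"wy": 0,"wz": 0}
    - {"dx": 0,"dy": 0,"dz": 0,"wx": 0,"wy": 0,"wz": 0}
    - {"dx": 0,"dy": 0,"dz": 0,"wx": 0,"wy": 0,"wz": 0}
    - {"dx": 0,"dy": 0,"dz": 0,"wx": 0,"wy": 0,"wz": 0}
  fingers: 80

```text
time_s: 49.2
eef_pos: [426.4, 9.9, 39.6]
ee_rot: [-0.059, 0.88, -0.113, -0.458]
force: [0.9, 0.7, -1.3]
grip_width: 0.936
grip_force: 0.0
```

>>> step_arm:
  increments:
    - {"dx": 0,"dy": 0,"dz": -0.5,"wx": 0,"wy": 0,"wz": 0}
    - {"dx": 0,"dy": 0,"dz": -1,"wx": 0,"wy": 0,"wz": 0}
    - {"dx": 0,"dy": 0,"dz": -1,"wx": 0,"wy": 0,"wz": 0}
    - {"dx": -0.5,"dy": 0,"dz": -0.8,"wx": 0,"wy": 0,"wz": 0}
    - {"dx": -1,"dy": 0,"dz": -0.7,"wx": 0,"wy": 0,"wz": 0}

```text
time_s: 49.7
eef_pos: [485.1, -5.6, 127.4]
ee_rot: [-0.059, 0.879, -0.113, -0.459]
force: [0.2, -0.4, 0.1]
grip_width: 0.941
grip_force: 0.0
```

>>> step_arm:
  increments:
    - {"dx": -1,"dy": 0,"dz": -0.7,"wx": 0,"wy": 0,"wz": 0}
    - {"dx": -1,"dy": 0,"dz": -0.7,"wx": 0,"wy": 0,"wz": 0}
    - {"dx": -1,"dy": 0,"dz": -0.7,"wx": 0,"wy": 0,"wz": 0}
    - {"dx": 0,"dy": 0,"dz": 0,"wx": 0,"wy": 0,"wz": 0}

```text
time_s: 50.1
eef_pos: [485.6, -5.6, 222.4]
ee_rot: [-0.059, 0.881, -0.113, -0.455]
force: [0.5, -0.4, -0.2]
grip_width: 0.937
grip_force: 0.0
```

```bash
python3 - <<'E'
from h import *
vec()
for n in('scene','side'):
    c=cap(n); print(n,[(p,x.tolist()) for p,x in find(c,n,'register1',.3)])
(u,v)=proj(c,[420,10,20]).astype(int); cv2.imwrite('pics/s5.png',cv2.resize(c['frame'][max(v-90,0):v+90,max(u-110,0):u+110],None,fx=2.5,fy=2.5))
R=ori(-8.9,20)
E
```

```text
pose [485.6  -5.6 222.4] x [ 0.56  -0.147 -0.816] y [-0.253 -0.967  0.   ] z [-0.789  0.207 -0.579] j [-0.25  0.74  1.17  0.    2.19  1.57]
scene [(0.94, [416.6, 6.7, -0.2]), (0.81, [615.0, 243.0, 27.5])]
side [(0.66, [610.3, 244.8, 23.5]), (0.66, [419.5, 13.4, -2.9])]
```

View pics/s5.png

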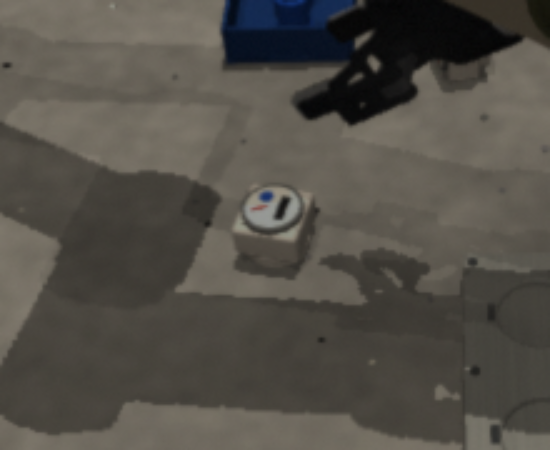

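The register is upright on its foot, dial up, at crop px (275,225), about (418,10) in world. Next I'll regrasp it with the tool pointing straight down.

>>> step_arm:
  increments:
    - {"dx": 0,"dy": 0,"dz": 0,"wx": 0,"wy": 0.92,"wz": 0}
    - {"dx": 0,"dy": 0,"dz": 0,"wx": 0,"wy": 0.92,"wz": 0}
    - {"dx": 0,"dy": 0,"dz": 0,"wx": 0,"wy": 0.92,"wz": 0}
    - {"dx": 0,"dy": 0,"dz": 0,"wx": 0,"wy": 0.92,"wz": 0}
    - {"dx": 0,"dy": 0,"dz": 0,"wx": 0,"wy": 0.92,"wz": 0}

```text
time_s: 50.8
eef_pos: [484.7, -5.4, 218.2]
ee_rot: [-0.03, 0.964, -0.124, -0.234]
force: [0.8, 0.4, 0.1]
grip_width: 0.938
grip_force: 0.0
```

>>> step_arm:
  increments:
    - {"dx": 0,"dy": 0,"dz": 0,"wx": 0,"wy": 0.92,"wz": 0}
    - {"dx": 0,"dy": 0,"dz": 0,"wx": 0,"wy": 0.92,"wz": 0}
    - {"dx": 0,"dy": 0,"dz": 0,"wx": 0,"wy": 0.92,"wz": 0}
    - {"dx": 0,"dy": 0,"dz": 0,"wx": 0,"wy": 0.92,"wz": 0}
    - {"dx": 0,"dy": 0,"dz": 0,"wx": 0,"wy": 0.89,"wz": 0}

```text
time_s: 51.3
eef_pos: [484.5, -5.3, 218.2]
ee_rot: [0.0, 0.992, -0.128, 0.001]
force: [0.7, 0.8, -1.3]
grip_width: 0.933
grip_force: 0.0
```

>>> step_arm:
  increments:
    - {"dx": -0.9,"dy": 0,"dz": 1,"wx": 0,"wy": 0,"wz": 0}
    - {"dx": -0.9,"dy": 0,"dz": 1,"wx": 0,"wy": 0,"wz": 0}
    - {"dx": -0.9,"dy": 0,"dz": 0.9,"wx": 0,"wy": 0,"wz": 0}
    - {"dx": 0,"dy": 0,"dz": 0,"wx": 0,"wy": 0,"wz": 0}
  fingers: 85

```text
time_s: 51.7
eef_pos: [415.8, 12.8, 143.5]
ee_rot: [-0.0, 0.992, -0.128, -0.004]
force: [0.9, 0.1, 0.4]
grip_width: 0.997
grip_force: 0.0
```

```bash
cat >> h.py <<'E'
def face(c,box,z):  # rect of the bright white body face inside a mask box, in the world plane z
    pass
def regmask(cam):
    return [d['mask'] for d in eyes.cut_out(cam,'register1') if d['p']>.3]
E
python3 - <<'E'
from h import *
vec(); c=look(['register1'],('wrist',)); m=regmask('wrist')
for k in m:
    ys,xs=np.nonzero(k); print(len(xs),xs.min(),xs.max(),ys.min(),ys.max())
    cs,_=cv2.findContours(k.astype(np.uint8),0,1); q=max(cs,key=cv2.contourArea)[:,0]
    r=cv2.minAreaRect(np.array([ray(c,u,v,42)[:2] for u,v in q],np.float32)); print(r)
cv2.imwrite('pics/w6.png',c['frame'])
E
```

```text
pose [415.8  12.8 143.5] x [ 0.967 -0.253 -0.008] y [-0.253 -0.967  0.   ] z [-0.008  0.002 -1.   ] j [-0.25  0.22  1.95 -0.    0.98  1.57]
wrist register1 [(0.74, [423.2, 7.6, 1.0])]
10804 269 373 172 282
((424.8918151855469, 9.611377716064453), (56.713863372802734, 62.89109420776367), 75.4655532836914)
```

View pics/w6.png

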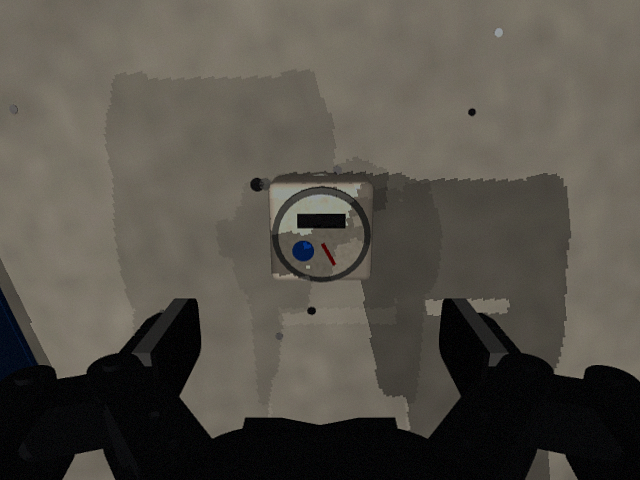

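The wrist view shows the register square to the tool, with the dial centre at px (321,234).

```bash
python3 - <<'E'
from h import *
c=cap('wrist'); p=ray(c,321,234,46); print(p); vec([p[0],p[1],38])
g=cv2.cvtColor(c['frame'],cv2.COLOR_BGR2GRAY)[160:300,250:400]
print(cv2.HoughCircles(g,cv2.HOUGH_GRADIENT,1,50,param1=100,param2=15,minRadius=38,maxRadius=56)+np.array([250,160,0]))
E
```

```text
[427.8   8.6  46. ]
pose [420.6  11.3 147.2] x [ 0.967 -0.253  0.002] y [-0.253 -0.967  0.   ] z [ 0.001 -0.001 -1.   ] j [-0.25  0.22  1.94 -0.    0.98  1.57]
[427.8   8.6  38. ] tool units [0.3  0.03 4.37]
[[[321.5        241.5         46.59999847]]]
```

>>> step_arm:
  increments:
    - {"dx": 0.13,"dy": 0.03,"dz": 0.9,"wx": 0,"wy": 0,"wz": 0}
    - {"dx": 0,"dy": 0,"dz": 1,"wx": 0,"wy": 0,"wz": 0}
    - {"dx": 0,"dy": 0,"dz": 1,"wx": 0,"wy": 0,"wz": 0}
    - {"dx": 0,"dy": 0,"dz": 0.9,"wx": 0,"wy": 0,"wz": 0}
    - {"dx": 0,"dy": 0,"dz": 0.57,"wx": 0,"wy": 0,"wz": 0}

```text
time_s: 52.4
eef_pos: [423.2, 9.8, 36.4]
ee_rot: [0.0, 0.992, -0.128, 0.0]
force: [-0.4, 0.9, -0.4]
grip_width: 0.991
grip_force: 0.0
```

>>> step_arm:
  increments:
    - {"dx": 0,"dy": 0,"dz": 0,"wx": 0,"wy": 0,"wz": 0}
    - {"dx": 0,"dy": 0,"dz": 0,"wx": 0,"wy": 0,"wz": 0}

```text
time_s: 52.6
eef_pos: [423.4, 9.8, 37.9]
ee_rot: [0.0, 0.992, -0.128, 0.001]
force: [0.5, -0.4, 1.3]
grip_width: 0.995
grip_force: 0.0
```

>>> step_arm:
  increments:
    - {"dx": 0,"dy": 0,"dz": 0,"wx": 0,"wy": 0,"wz": 0}
    - {"dx": 0,"dy": 0,"dz": 0,"wx": 0,"wy": 0,"wz": 0}
    - {"dx": 0,"dy": 0,"dz": 0,"wx": 0,"wy": 0,"wz": 0}
    - {"dx": 0,"dy": 0,"dz": 0,"wx": 0,"wy": 0,"wz": 0}
  fingers: 40

```text
time_s: 53.0
eef_pos: [423.1, 10.0, 38.4]
ee_rot: [0.0, 0.992, -0.128, 0.001]
force: [-1.1, 0.8, 8.0]
grip_width: 0.667
grip_force: 64.7
```

>>> step_arm:
  increments:
    - {"dx": 0,"dy": 0,"dz": -1,"wx": 0,"wy": 0,"wz": 0}
    - {"dx": 0,"dy": 0,"dz": -1,"wx": 0,"wy": 0,"wz": 0}
    - {"dx": 0,"dy": 0,"dz": -1,"wx": 0,"wy": 0,"wz": 0}
    - {"dx": 0,"dy": 0,"dz": 0,"wx": 0,"wy": 0,"wz": 0}
    - {"dx": 0,"dy": 0,"dz": 0,"wx": 0,"wy": 0,"wz": 0}

```text
time_s: 53.5
eef_pos: [422.4, 10.2, 112.3]
ee_rot: [0.0, 0.992, -0.128, 0.0]
force: [-0.2, -0.1, -1.2]
grip_width: 0.671
grip_force: 65.3
```

```bash
python3 - <<'E'
from h import *
vec(); c=cap('wrist'); cv2.imwrite('pics/w7.png',c['frame'])
T=tool(); print('fc',(np.linalg.inv(T)@c['W'])[:3,3])
print([np.linalg.inv(T)@np.r_[x,1] for p,x in find(c,'wrist','register1')])
E
```

```text
pose [422.4  10.2 112.3] x [ 0.967 -0.253  0.001] y [-0.253 -0.967  0.   ] z [ 0.001 -0.    -1.   ] j [-0.25  0.28  1.97 -0.    0.89  1.57]
fc [ 7.00733182e+01  5.71932317e-02 -1.17156067e+02]
[array([-0.59596177,  0.51313897, 38.54783746,  1.        ])]
```

View pics/w7.png

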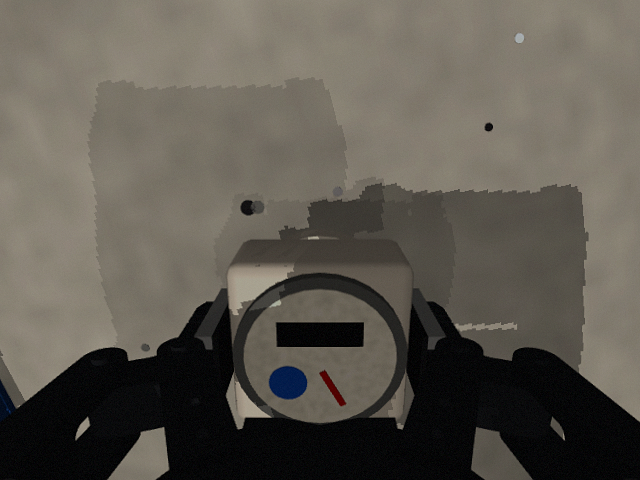

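The register is held centred, with the dial centre at px (320,349) and an offset from the tool under 1 mm. I'll move in front of the fixture to measure the pockets.

>>> step_arm:
  increments:
    - {"dx": 0.9,"dy": 0.5,"dz": -0.7,"wx": 0,"wy": 0,"wz": 0}
    - {"dx": 0.9,"dy": 0.5,"dz": -0.7,"wx": 0,"wy": 0,"wz": 0}
    - {"dx": 0.9,"dy": 0.5,"dz": -0.7,"wx": 0,"wy": 0,"wz": 0}
    - {"dx": 0.9,"dy": 0.5,"dz": -0.7,"wx": 0,"wy": 0,"wz": 0}
    - {"dx": 0.9,"dy": 0.5,"dz": -0.7,"wx": 0,"wy": 0,"wz": 0}

```text
time_s: 54.1
eef_pos: [515.8, -79.5, 199.2]
ee_rot: [-0.0, 0.992, -0.128, -0.001]
force: [0.4, 0.4, -2.6]
grip_width: 0.669
grip_force: 65.0
```

>>> step_arm:
  increments:
    - {"dx": 0.9,"dy": 0.6,"dz": 0,"wx": 0,"wy": 0,"wz": 0}
    - {"dx": 0.9,"dy": 0.6,"dz": 0,"wx": 0,"wy": 0,"wz": 0}
    - {"dx": 0,"dy": 0,"dz": 0,"wx": 0,"wy": 0,"wz": 0}
    - {"dx": 0,"dy": 0,"dz": 0,"wx": 0,"wy": 0,"wz": 0}
    - {"dx": 0,"dy": 0,"dz": 0,"wx": 0,"wy": 0,"wz": 0}

```text
time_s: 54.6
eef_pos: [550.8, -118.6, 199.1]
ee_rot: [-0.0, 0.992, -0.128, -0.001]
force: [-0.2, 0.2, -1.6]
grip_width: 0.665
grip_force: 65.1
```

```bash
python3 - <<'E'
from h import *
vec(); c=look(['pocket_a','fixture'],('wrist',)); cv2.imwrite('pics/w8.png',c['frame'])
import pickle; pickle.dump(c,open('w8.pkl','wb'))
E
```

```text
pose [ 550.8 -118.6  199.1] x [ 0.967 -0.253 -0.002] y [-0.253 -0.967 -0.   ] z [-0.002  0.001 -1.   ] j [-0.42  0.45  1.46 -0.    1.24  1.41]
wrist pocket_a [(0.73, [635.9, -206.1, 15.6]), (0.62, [640.0, -97.1, 19.6])]
wrist fixture [(0.93, [635.1, -154.3, -1.5])]
```

View pics/w8.png

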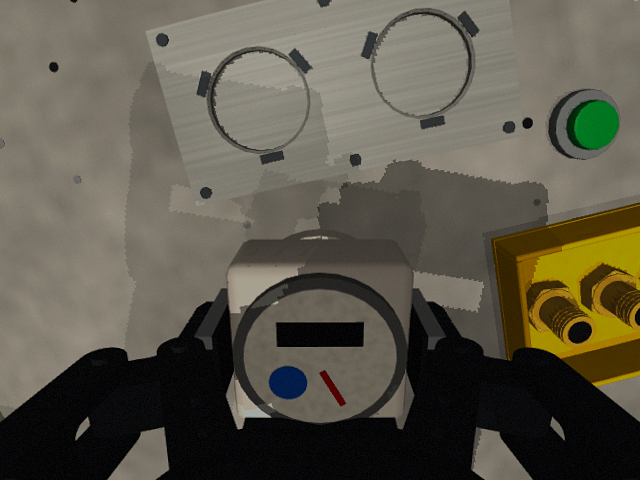

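The wrist view shows pocket a's mouth at px (259,99), pocket b's at (423,63) and the button top at (594,125). I'll convert these at z = 30.

```bash
python3 - <<'E'
import pickle; from h import *
c=pickle.load(open('w8.pkl','rb'))
a=ray(c,259,99,30); b=ray(c,423,63,30); print(a,b,np.linalg.norm(a-b),ray(c,594,125,24))
T=tool(); d=ray(c,320,349,T[2,3]+8); print('dial in tool',(np.linalg.inv(T)@np.r_[d,1])[:3])
for t in(b,a): vec([t[0],t[1],100])
E
```

```text
[ 640.  -100.1   30. ] [ 635.1 -210.6   30. ] 110.60858917823697 [ 566.5 -324.2   24. ]
dial in tool [ 3.24202382  0.21280844 -8.04744465]
pose [ 551.1 -118.7  199.9] x [ 0.968 -0.253 -0.   ] y [-0.253 -0.968  0.   ] z [-0. -0. -1.] j [-0.42  0.45  1.46 -0.    1.24  1.41]
[ 635.1 -210.6  100. ] tool units [4.18 2.71 3.99]
pose [ 551.1 -118.7  199.9] x [ 0.968 -0.253 -0.   ] y [-0.253 -0.968  0.   ] z [-0. -0. -1.] j [-0.42  0.45  1.46 -0.    1.24  1.41]
[ 640.  -100.1  100. ] tool units [ 3.25 -1.62  3.99]
```

>>> step_arm:
  increments:
    - {"dx": 0.81,"dy": 0.54,"dz": 0.3,"wx": 0,"wy": 0,"wz": 0}
    - {"dx": 0.81,"dy": 0.54,"dz": 0.3,"wx": 0,"wy": 0,"wz": 0}
    - {"dx": 0.81,"dy": 0.54,"dz": 0.3,"wx": 0,"wy": 0,"wz": 0}
    - {"dx": 0.81,"dy": 0.54,"dz": 0.3,"wx": 0,"wy": 0,"wz": 0}
    - {"dx": 0.81,"dy": 0.54,"dz": 0.3,"wx": 0,"wy": 0,"wz": 0}

```text
time_s: 55.25
eef_pos: [632.7, -210.5, 162.1]
ee_rot: [0.0, 0.992, -0.128, -0.0]
force: [-0.2, 1.0, -2.0]
grip_width: 0.671
grip_force: 65.1
```

>>> step_arm:
  increments:
    - {"dx": 0,"dy": 0,"dz": 1,"wx": 0,"wy": 0,"wz": 0}
    - {"dx": 0,"dy": 0,"dz": 1,"wx": 0,"wy": 0,"wz": 0}
    - {"dx": 0,"dy": 0,"dz": 1,"wx": 0,"wy": 0,"wz": 0}
    - {"dx": 0,"dy": 0,"dz": 0.5,"wx": 0,"wy": 0,"wz": 0}
    - {"dx": 0,"dy": 0,"dz": 0,"wx": 0,"wy": 0,"wz": 0}

```text
time_s: 55.75
eef_pos: [631.6, -209.6, 73.4]
ee_rot: [-0.0, 0.992, -0.128, -0.001]
force: [1.2, 0.6, -2.9]
grip_width: 0.667
grip_force: 65.2
```

>>> step_arm:
  increments:
    - {"dx": 0,"dy": 0,"dz": 0,"wx": 0,"wy": 0,"wz": 0}
    - {"dx": 0,"dy": 0,"dz": 0,"wx": 0,"wy": 0,"wz": 0}

```text
time_s: 55.95
eef_pos: [632.9, -210.5, 76.6]
ee_rot: [0.001, 0.992, -0.128, 0.001]
force: [-0.4, -0.3, -1.0]
grip_width: 0.664
grip_force: 65.2
```

```bash
python3 - <<'E'
from h import *
vec([631.9,-209.7,61])
E
```

```text
pose [ 632.9 -210.5   76.6] x [ 0.967 -0.253  0.003] y [-0.253 -0.967  0.001] z [ 0.002 -0.001 -1.   ] j [-0.5   0.79  1.21 -0.    1.13  1.33]
[ 631.9 -209.7   61. ] tool units [-0.05 -0.02  0.62]
```

>>> step_arm:
  increments:
    - {"dx": -0.04,"dy": -0.01,"dz": 0.15,"wx": 0,"wy": 0,"wz": 0}
    - {"dx": 0,"dy": 0,"dz": 0.15,"wx": 0,"wy": 0,"wz": 0}
    - {"dx": 0,"dy": 0,"dz": 0,"wx": 0,"wy": 0,"wz": 0}

```text
time_s: 56.25
eef_pos: [631.5, -209.8, 67.0]
ee_rot: [0.0, 0.992, -0.128, 0.0]
force: [2.8, -1.0, -3.0]
grip_width: 0.667
grip_force: 65.0
```

>>> step_arm:
  increments:
    - {"dx": 0,"dy": 0,"dz": 0.15,"wx": 0,"wy": 0,"wz": 0}
    - {"dx": 0,"dy": 0,"dz": 0.08,"wx": 0,"wy": 0,"wz": 0}
    - {"dx": 0,"dy": 0,"dz": 0,"wx": 0,"wy": 0,"wz": 0}

```text
time_s: 56.55
eef_pos: [631.6, -209.9, 61.5]
ee_rot: [0.0, 0.992, -0.128, 0.0]
force: [3.8, -1.6, -4.2]
grip_width: 0.666
grip_force: 65.1
```

It has dropped in at TCP z = 61.5. Release, retreat and check.

>>> step_arm:
  increments:
    - {"dx": 0,"dy": 0,"dz": 0,"wx": 0,"wy": 0,"wz": 0}
    - {"dx": 0,"dy": 0,"dz": 0,"wx": 0,"wy": 0,"wz": 0}
    - {"dx": 0,"dy": 0,"dz": 0,"wx": 0,"wy": 0,"wz": 0}
    - {"dx": 0,"dy": 0,"dz": 0,"wx": 0,"wy": 0,"wz": 0}
  fingers: 80

```text
time_s: 56.95
eef_pos: [631.3, -209.7, 61.7]
ee_rot: [0.0, 0.992, -0.128, -0.0]
force: [-0.1, 1.3, -0.9]
grip_width: 0.934
grip_force: 0.0
```

>>> step_arm:
  increments:
    - {"dx": 0,"dy": 0,"dz": -0.6,"wx": 0,"wy": 0,"wz": 0}
    - {"dx": 0,"dy": 0,"dz": -1,"wx": 0,"wy": 0,"wz": 0}
    - {"dx": 0,"dy": 0,"dz": -1,"wx": 0,"wy": 0,"wz": 0}
    - {"dx": 0,"dy": 0,"dz": -1,"wx": 0,"wy": 0,"wz": 0}
    - {"dx": 0,"dy": 0,"dz": -1,"wx": 0,"wy": 0,"wz": 0}

```text
time_s: 57.45
eef_pos: [631.3, -209.7, 179.1]
ee_rot: [0.0, 0.992, -0.128, 0.001]
force: [-0.4, 0.7, -0.5]
grip_width: 0.935
grip_force: 0.0
```

>>> step_arm:
  increments:
    - {"dx": -0.8,"dy": -0.9,"dz": -0.7,"wx": 0,"wy": 0,"wz": 0}
    - {"dx": -0.8,"dy": -0.9,"dz": -0.7,"wx": 0,"wy": 0,"wz": 0}
    - {"dx": -0.8,"dy": -0.9,"dz": 0,"wx": 0,"wy": 0,"wz": 0}
    - {"dx": 0,"dy": 0,"dz": 0,"wx": 0,"wy": 0,"wz": 0}
    - {"dx": 0,"dy": 0,"dz": 0,"wx": 0,"wy": 0,"wz": 0}

```text
time_s: 57.95
eef_pos: [590.5, -129.0, 212.9]
ee_rot: [0.0, 0.992, -0.127, 0.001]
force: [0.4, -0.2, -0.0]
grip_width: 0.937
grip_force: 0.0
```

```bash
python3 - <<'E'
from h import *
vec(); c=look(['register1','pocket_a'],('scene','side','wrist'),.3); cv2.imwrite('pics/w9.png',c['frame'])
import pickle; pickle.dump(c,open('w9.pkl','wb'))
E
```

```text
pose [ 590.5 -129.   212.9] x [ 0.968 -0.253  0.002] y [-0.253 -0.968  0.001] z [ 0.001 -0.001 -1.   ] j [-0.41  0.52  1.31 -0.    1.31  1.42]
scene register1 [(0.78, [628.1, -210.8, 21.2]), (0.57, [615.7, 244.4, 27.2])]
scene pocket_a [(0.96, [631.5, -211.7, 21.1]), (0.84, [636.5, -100.4, 21.1])]
side register1 [(0.74, [628.3, -209.1, 24.1])]
side pocket_a [(0.88, [636.8, -93.3, 25.1]), (0.55, [633.8, -208.2, 24.9])]
wrist register1 [(0.85, [635.5, -208.7, 23.2])]
wrist pocket_a [(0.84, [639.1, -96.4, 21.2])]
```

View pics/w9.png

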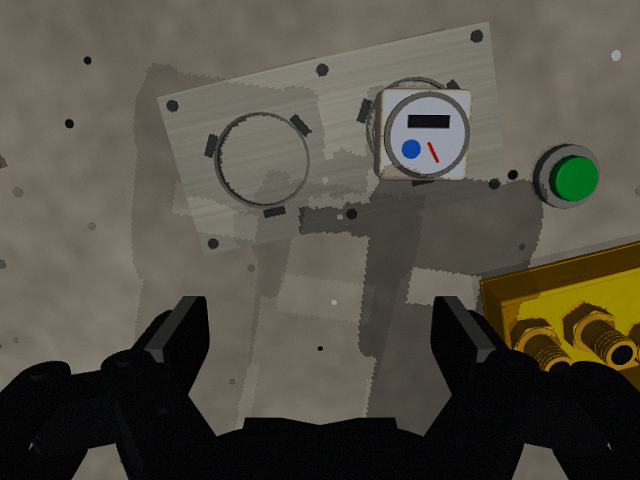

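The first register sits flat in pocket b, with its dial at px (427,134). Pocket a at (262,160) is empty. Now the second register.

>>> step_arm:
  increments:
    - {"dx": -0.42,"dy": -1,"dz": -0.1,"wx": 0,"wy": 0,"wz": 0}
    - {"dx": -0.42,"dy": -1,"dz": -0.1,"wx": 0,"wy": 0,"wz": 0}
    - {"dx": -0.42,"dy": -1,"dz": -0.1,"wx": 0,"wy": 0,"wz": 0}
    - {"dx": -0.42,"dy": -1,"dz": -0.1,"wx": 0,"wy": 0,"wz": 0}
    - {"dx": -0.42,"dy": -1,"dz": -0.1,"wx": 0,"wy": 0,"wz": 0}
  fingers: 85

```text
time_s: 58.9
eef_pos: [571.1, 6.0, 224.2]
ee_rot: [0.0, 0.992, -0.128, 0.0]
force: [-0.3, 0.1, 0.0]
grip_width: 0.989
grip_force: 0.0
```

>>> step_arm:
  increments:
    - {"dx": -0.42,"dy": -1,"dz": 0,"wx": 0,"wy": 0,"wz": 0}
    - {"dx": -0.42,"dy": -1,"dz": 0,"wx": 0,"wy": 0,"wz": 0}
    - {"dx": -0.42,"dy": -1,"dz": 0,"wx": 0,"wy": 0,"wz": 0}
    - {"dx": -0.42,"dy": -1,"dz": 0,"wx": 0,"wy": 0,"wz": 0}
    - {"dx": -0.42,"dy": -1,"dz": 0,"wx": 0,"wy": 0,"wz": 0}

```text
time_s: 59.4
eef_pos: [552.0, 140.3, 224.1]
ee_rot: [0.0, 0.992, -0.128, 0.0]
force: [-0.6, -0.4, 0.5]
grip_width: 0.998
grip_force: 0.0
```

>>> step_arm:
  increments:
    - {"dx": -0.42,"dy": -1,"dz": 0,"wx": 0,"wy": 0,"wz": 0}
    - {"dx": -0.42,"dy": -1,"dz": 0,"wx": 0,"wy": 0,"wz": 0}
    - {"dx": -0.42,"dy": -1,"dz": 0,"wx": 0,"wy": 0,"wz": 0}
    - {"dx": 0,"dy": 0,"dz": 0,"wx": 0,"wy": 0,"wz": -0.98}
    - {"dx": 0,"dy": 0,"dz": 0,"wx": 0,"wy": 0,"wz": -0.98}

```text
time_s: 59.9
eef_pos: [540.5, 220.6, 223.9]
ee_rot: [0.0, 1.0, -0.023, -0.0]
force: [-0.1, -0.3, -0.1]
grip_width: 0.995
grip_force: 0.0
```

>>> step_arm:
  increments:
    - {"dx": 0,"dy": 0,"dz": 0,"wx": 0,"wy": 0,"wz": -0.98}
    - {"dx": 0,"dy": 0,"dz": 0,"wx": 0,"wy": 0,"wz": -0.98}
    - {"dx": 0,"dy": 0,"dz": 0,"wx": 0,"wy": 0.83,"wz": 0}
    - {"dx": 0,"dy": 0,"dz": 0,"wx": 0,"wy": 0.83,"wz": 0}
    - {"dx": 0,"dy": 0,"dz": 0,"wx": 0,"wy": 0.83,"wz": 0}

```text
time_s: 60.4
eef_pos: [540.9, 219.7, 224.2]
ee_rot: [-0.01, 0.988, 0.076, 0.131]
force: [-0.2, 0.5, -0.9]
grip_width: 0.995
grip_force: 0.0
```

>>> step_arm:
  increments:
    - {"dx": 0,"dy": 0,"dz": 0,"wx": 0,"wy": 0.83,"wz": 0}
    - {"dx": 0,"dy": 0,"dz": 0,"wx": 0,"wy": 0,"wz": 0}
    - {"dx": 0,"dy": 0,"dz": 0,"wx": 0,"wy": 0,"wz": 0}

```text
time_s: 60.7
eef_pos: [540.8, 219.7, 224.3]
ee_rot: [-0.013, 0.982, 0.076, 0.172]
force: [0.1, 0.1, -0.9]
grip_width: 0.996
grip_force: 0.0
```

```bash
python3 - <<'E'
from h import *
import pickle
c9=pickle.load(open('w9.pkl','rb')); print('dial',ray(c9,427,134,68),'pocket a',ray(c9,262,160,30))
c=look(['register1'],('wrist',))
R=ori(8.9,20); z=R[:,2]; g=np.r_[np.array([614.5,244])+29*np.array([-.988,-.155]),44]; plan(R,g-100*z,g-70*z,g)
for k in regmask('wrist'):
    ys,xs=np.nonzero(k); print(xs.min(),xs.max(),ys.min(),ys.max())
    s=c['frame'].astype(int); m=(k&(s[...,0]>s[...,2]-8)&(s[...,0]>150)).astype(np.uint8)
    cs,_=cv2.findContours(m,0,1); q=max(cs,key=cv2.contourArea)[:,0]
    print(cv2.minAreaRect(np.array([ray(c,u,v,58)[:2] for u,v in q],np.float32)))
cv2.imwrite('pics/w10.png',c['frame'])
E
```

```text
dial [ 631.8 -209.5   68. ] pocket a [639.8 -99.9  30. ]
wrist register1 [(0.72, [615.2, 241.7, 27.3])]
pose [541.2 219.7 224.2] z [ 0.336  0.052 -0.941] j [ 0.19  0.32  1.62 -0.02  0.86  1.62]
turn [ 0.01  0.02 -0.01] rows 1.0
[552.1 234.2 138. ] shift [-0.69 -0.51  3.42]
[562.2 235.8 109.8] shift [-0.  -0.   1.2]
[585.8 239.5  44. ] shift [0.  0.  2.8]
```

View pics/w10.png

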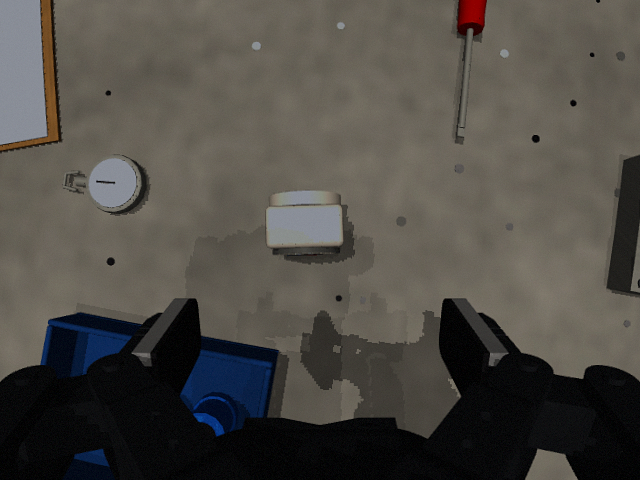

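It is aligned, with the top face at px (305,226). Going in.

>>> step_arm:
  increments:
    - {"dx": -0.17,"dy": -0.13,"dz": 0.86,"wx": 0,"wy": 0,"wz": 0}
    - {"dx": -0.17,"dy": -0.13,"dz": 0.86,"wx": 0,"wy": 0,"wz": 0}
    - {"dx": -0.17,"dy": -0.13,"dz": 0.86,"wx": 0,"wy": 0,"wz": 0}
    - {"dx": -0.17,"dy": -0.13,"dz": 0.86,"wx": 0,"wy": 0,"wz": 0}
    - {"dx": 0,"dy": 0,"dz": 1,"wx": 0,"wy": 0,"wz": 0}

```text
time_s: 61.35
eef_pos: [560.6, 236.4, 113.1]
ee_rot: [-0.013, 0.982, 0.076, 0.172]
force: [0.8, 0.4, 0.8]
grip_width: 0.996
grip_force: 0.0
```

>>> step_arm:
  increments:
    - {"dx": 0,"dy": 0,"dz": 1,"wx": 0,"wy": 0,"wz": 0}
    - {"dx": 0,"dy": 0,"dz": 1,"wx": 0,"wy": 0,"wz": 0}
    - {"dx": 0,"dy": 0,"dz": 0.7,"wx": 0,"wy": 0,"wz": 0}
    - {"dx": 0,"dy": 0,"dz": 0.3,"wx": 0,"wy": 0,"wz": 0}
    - {"dx": 0,"dy": 0,"dz": 0,"wx": 0,"wy": 0,"wz": 0}

```text
time_s: 61.85
eef_pos: [585.6, 239.8, 42.5]
ee_rot: [-0.013, 0.982, 0.076, 0.172]
force: [-1.0, -0.1, -0.1]
grip_width: 0.996
grip_force: 0.0
```

>>> step_arm:
  increments:
    - {"dx": 0,"dy": 0,"dz": 0,"wx": 0,"wy": 0,"wz": 0}
    - {"dx": 0,"dy": 0,"dz": 0,"wx": 0,"wy": 0,"wz": 0}
    - {"dx": 0,"dy": 0,"dz": 0,"wx": 0,"wy": 0,"wz": 0}
    - {"dx": 0,"dy": 0,"dz": 0,"wx": 0,"wy": 0,"wz": 0}
  fingers: 40

```text
time_s: 62.25
eef_pos: [586.0, 240.0, 44.7]
ee_rot: [-0.013, 0.982, 0.076, 0.173]
force: [-3.0, -0.3, 6.2]
grip_width: 0.671
grip_force: 65.7
```

```bash
python3 - <<'E'
from h import *
p=tool()[:3,3]; vec([p[0],p[1],165],[430,10,165])
E
```

```text
pose [586.  240.   44.7] x [0.928 0.145 0.343] y [ 0.154 -0.988  0.   ] z [ 0.339  0.053 -0.939] j [ 0.21  0.66  1.62 -0.04  0.51  1.66]
[585.98427901 240.02528146 165.        ] tool units [ 1.65  0.   -4.52]
[430.  10. 165.] tool units [-7.12  8.13 -2.6 ]
```

>>> step_arm:
  increments:
    - {"dx": 0.33,"dy": 0,"dz": -0.9,"wx": 0,"wy": 0,"wz": 0}
    - {"dx": 0.33,"dy": 0,"dz": -0.9,"wx": 0,"wy": 0,"wz": 0}
    - {"dx": 0.33,"dy": 0,"dz": -0.9,"wx": 0,"wy": 0,"wz": 0}
    - {"dx": 0.33,"dy": 0,"dz": -0.9,"wx": 0,"wy": 0,"wz": 0}
    - {"dx": 0.33,"dy": 0,"dz": -0.9,"wx": 0,"wy": 0,"wz": 0}

```text
time_s: 62.75
eef_pos: [585.5, 239.9, 164.1]
ee_rot: [-0.013, 0.982, 0.076, 0.172]
force: [0.4, 0.8, -2.5]
grip_width: 0.671
grip_force: 64.8
```

>>> step_arm:
  increments:
    - {"dx": -0.79,"dy": 0.9,"dz": -0.29,"wx": 0,"wy": 0,"wz": 0}
    - {"dx": -0.79,"dy": 0.9,"dz": -0.29,"wx": 0,"wy": 0,"wz": 0}
    - {"dx": -0.79,"dy": 0.9,"dz": -0.29,"wx": 0,"wy": 0,"wz": 0}
    - {"dx": -0.79,"dy": 0.9,"dz": -0.29,"wx": 0,"wy": 0,"wz": 0}
    - {"dx": -0.79,"dy": 0.9,"dz": -0.29,"wx": 0,"wy": 0,"wz": 0}

```text
time_s: 63.25
eef_pos: [498.1, 111.9, 163.7]
ee_rot: [-0.013, 0.982, 0.076, 0.172]
force: [0.1, -0.6, -1.4]
grip_width: 0.67
grip_force: 64.9
```

>>> step_arm:
  increments:
    - {"dx": -0.79,"dy": 0.9,"dz": -0.29,"wx": 0,"wy": 0,"wz": 0}
    - {"dx": -0.79,"dy": 0.9,"dz": -0.29,"wx": 0,"wy": 0,"wz": 0}
    - {"dx": -0.79,"dy": 0.9,"dz": -0.29,"wx": 0,"wy": 0,"wz": 0}
    - {"dx": -0.79,"dy": 0.9,"dz": -0.29,"wx": 0,"wy": 0,"wz": 0}
    - {"dx": 0,"dy": 0,"dz": 0,"wx": 0,"wy": -1,"wz": 0}

```text
time_s: 63.75
eef_pos: [426.6, 8.7, 163.2]
ee_rot: [-0.009, 0.99, 0.075, 0.118]
force: [1.1, 0.2, -1.8]
grip_width: 0.67
grip_force: 65.0
```

>>> step_arm:
  increments:
    - {"dx": 0,"dy": 0,"dz": 0,"wx": 0,"wy": -1,"wz": 0}
    - {"dx": 0,"dy": 0,"dz": 0,"wx": 0,"wy": -1,"wz": 0}
    - {"dx": 0,"dy": 0,"dz": 0,"wx": 0,"wy": -1,"wz": 0}
    - {"dx": 0,"dy": 0,"dz": 0,"wx": 0,"wy": -1,"wz": 0}
    - {"dx": 0,"dy": 0,"dz": 0,"wx": 0,"wy": -1,"wz": 0}

```text
time_s: 64.25
eef_pos: [430.0, 10.8, 164.4]
ee_rot: [0.011, 0.987, 0.076, -0.141]
force: [0.1, 0.3, -2.4]
grip_width: 0.673
grip_force: 65.0
```

>>> step_arm:
  increments:
    - {"dx": 0,"dy": 0,"dz": 0,"wx": 0,"wy": -1,"wz": 0}
    - {"dx": 0,"dy": 0,"dz": 0,"wx": 0,"wy": -1,"wz": 0}
    - {"dx": 0,"dy": 0,"dz": 0,"wx": 0,"wy": -1,"wz": 0}
    - {"dx": 0,"dy": 0,"dz": 0,"wx": 0,"wy": -1,"wz": 0}
    - {"dx": 0,"dy": 0,"dz": 0,"wx": 0,"wy": -1,"wz": 0}

```text
time_s: 64.75
eef_pos: [430.2, 10.9, 164.2]
ee_rot: [0.031, 0.917, 0.071, -0.392]
force: [-0.7, 0.3, -2.4]
grip_width: 0.673
grip_force: 65.0
```

>>> step_arm:
  increments:
    - {"dx": 0,"dy": 0,"dz": 0,"wx": 0,"wy": -1,"wz": 0}
    - {"dx": 0,"dy": 0,"dz": 0,"wx": 0,"wy": -0.5,"wz": 0}
    - {"dx": 0,"dy": 0,"dz": 0,"wx": 0,"wy": 0,"wz": 0}

```text
time_s: 65.05
eef_pos: [430.0, 10.9, 163.0]
ee_rot: [0.036, 0.884, 0.069, -0.462]
force: [1.0, -0.3, -2.1]
grip_width: 0.674
grip_force: 65.0
```

```bash
python3 - <<'E'
from h import *
p=tool()[:3,3]; vec([p[0],p[1],39.6])
E
```

```text
pose [430.   10.9 163. ] x [ 0.564  0.088 -0.821] y [ 0.154 -0.988 -0.   ] z [-0.811 -0.126 -0.571] j [-0.12  0.71  1.4  -0.25  1.96  1.31]
[430.03746466  10.88964378  39.6       ] tool units [4.05 0.   2.82]
```

>>> step_arm:
  increments:
    - {"dx": 0.9,"dy": 0,"dz": 0.63,"wx": 0,"wy": 0,"wz": 0}
    - {"dx": 0.9,"dy": 0,"dz": 0.63,"wx": 0,"wy": 0,"wz": 0}
    - {"dx": 0.9,"dy": 0,"dz": 0.63,"wx": 0,"wy": 0,"wz": 0}
    - {"dx": 0.7,"dy": 0,"dz": 0.49,"wx": 0,"wy": 0,"wz": 0}
    - {"dx": 0.3,"dy": 0,"dz": 0.21,"wx": 0,"wy": 0,"wz": 0}

```text
time_s: 65.55
eef_pos: [429.5, 10.8, 50.1]
ee_rot: [0.035, 0.884, 0.068, -0.461]
force: [-0.1, 0.8, -1.0]
grip_width: 0.672
grip_force: 65.1
```

>>> step_arm:
  increments:
    - {"dx": 0.2,"dy": 0,"dz": 0.14,"wx": 0,"wy": 0,"wz": 0}
    - {"dx": 0.12,"dy": 0,"dz": 0.08,"wx": 0,"wy": 0,"wz": 0}
    - {"dx": 0,"dy": 0,"dz": 0,"wx": 0,"wy": 0,"wz": 0}
    - {"dx": 0,"dy": 0,"dz": 0,"wx": 0,"wy": 0,"wz": 0}

```text
time_s: 65.95
eef_pos: [430.3, 10.7, 42.0]
ee_rot: [0.036, 0.884, 0.068, -0.46]
force: [-0.9, -0.7, -2.2]
grip_width: 0.671
grip_force: 65.1
```

>>> step_arm:
  increments:
    - {"dx": 0,"dy": 0,"dz": 0,"wx": 0,"wy": 0,"wz": 0}
    - {"dx": 0,"dy": 0,"dz": 0,"wx": 0,"wy": 0,"wz": 0}
    - {"dx": 0,"dy": 0,"dz": 0,"wx": 0,"wy": 0,"wz": 0}
    - {"dx": 0,"dy": 0,"dz": 0,"wx": 0,"wy": 0,"wz": 0}
  fingers: 80

```text
time_s: 66.35
eef_pos: [430.0, 10.7, 41.6]
ee_rot: [0.036, 0.884, 0.068, -0.461]
force: [-0.7, -1.2, -1.0]
grip_width: 0.938
grip_force: 0.0
```

>>> step_arm:
  increments:
    - {"dx": 0,"dy": 0,"dz": -0.5,"wx": 0,"wy": 0,"wz": 0}
    - {"dx": 0,"dy": 0,"dz": -1,"wx": 0,"wy": 0,"wz": 0}
    - {"dx": 0,"dy": 0,"dz": -1,"wx": 0,"wy": 0,"wz": 0}
    - {"dx": -0.5,"dy": 0,"dz": -0.8,"wx": 0,"wy": 0,"wz": 0}
    - {"dx": -1,"dy": 0,"dz": -0.7,"wx": 0,"wy": 0,"wz": 0}

```text
time_s: 66.85
eef_pos: [490.1, 20.2, 129.3]
ee_rot: [0.036, 0.884, 0.068, -0.462]
force: [0.0, -0.1, -1.0]
grip_width: 0.938
grip_force: 0.0
```

>>> step_arm:
  increments:
    - {"dx": -1,"dy": 0,"dz": -0.7,"wx": 0,"wy": 0,"wz": 0}
    - {"dx": -1,"dy": 0,"dz": -0.7,"wx": 0,"wy": 0,"wz": 0}
    - {"dx": -1,"dy": 0,"dz": -0.7,"wx": 0,"wy": 0,"wz": 0}
    - {"dx": 0,"dy": 0,"dz": 0,"wx": 0,"wy": 0.92,"wz": 0}
    - {"dx": 0,"dy": 0,"dz": 0,"wx": 0,"wy": 0.92,"wz": 0}

```text
time_s: 67.35
eef_pos: [490.2, 20.1, 221.3]
ee_rot: [0.029, 0.925, 0.071, -0.372]
force: [-1.0, 0.2, 0.7]
grip_width: 0.935
grip_force: 0.0
```

>>> step_arm:
  increments:
    - {"dx": 0,"dy": 0,"dz": 0,"wx": 0,"wy": 0.92,"wz": 0}
    - {"dx": 0,"dy": 0,"dz": 0,"wx": 0,"wy": 0.92,"wz": 0}
    - {"dx": 0,"dy": 0,"dz": 0,"wx": 0,"wy": 0.92,"wz": 0}
    - {"dx": 0,"dy": 0,"dz": 0,"wx": 0,"wy": 0.92,"wz": 0}
    - {"dx": 0,"dy": 0,"dz": 0,"wx": 0,"wy": 0.92,"wz": 0}

```text
time_s: 67.85
eef_pos: [489.9, 20.1, 221.2]
ee_rot: [0.011, 0.987, 0.076, -0.14]
force: [0.0, 0.5, -0.5]
grip_width: 0.938
grip_force: 0.0
```

>>> step_arm:
  increments:
    - {"dx": 0,"dy": 0,"dz": 0,"wx": 0,"wy": 0.92,"wz": 0}
    - {"dx": 0,"dy": 0,"dz": 0,"wx": 0,"wy": 0.92,"wz": 0}
    - {"dx": 0,"dy": 0,"dz": 0,"wx": 0,"wy": 0.89,"wz": 0}
    - {"dx": 0,"dy": 0,"dz": 0,"wx": 0,"wy": 0,"wz": 0}
    - {"dx": 0,"dy": 0,"dz": 0,"wx": 0,"wy": 0,"wz": 0}

```text
time_s: 68.35
eef_pos: [489.8, 20.0, 221.3]
ee_rot: [0.0, 0.997, 0.077, -0.001]
force: [0.5, 0.6, 0.1]
grip_width: 0.935
grip_force: 0.0
```

```bash
python3 - <<'E'
from h import *
look(['register1'],('scene','side'),.3); plan(ori(8.9,0),[422,10,145])
E
```

```text
scene register1 [(0.8, [426.1, 11.5, 0.4]), (0.77, [626.6, -208.8, 24.8])]
side register1 [(0.63, [426.2, 15.2, -2.7])]
pose [490.2  20.1 220.7] z [-0.002 -0.    -1.   ] j [-0.2   0.27  1.65 -0.    1.22  1.22]
turn [ 0.    0.02 -0.01] rows 1.0
[422.  10. 145.] shift [-2.76 -0.02  3.03]
```

>>> step_arm:
  increments:
    - {"dx": -0.9,"dy": 0,"dz": 1,"wx": 0,"wy": 0,"wz": 0}
    - {"dx": -0.9,"dy": 0,"dz": 1,"wx": 0,"wy": 0,"wz": 0}
    - {"dx": -0.85,"dy": 0,"dz": 1,"wx": 0,"wy": 0,"wz": 0}
    - {"dx": 0,"dy": 0,"dz": 0,"wx": 0,"wy": 0,"wz": 0}
    - {"dx": 0,"dy": 0,"dz": 0,"wx": 0,"wy": 0,"wz": 0}
  fingers: 85

```text
time_s: 69.05
eef_pos: [425.0, 9.7, 146.4]
ee_rot: [0.0, 0.997, 0.077, -0.001]
force: [0.3, 0.9, -0.2]
grip_width: 0.996
grip_force: 0.0
```

>>> step_arm:
  increments:
    - {"dx": 0,"dy": 0,"dz": 0,"wx": 0,"wy": 0,"wz": 0}
    - {"dx": 0,"dy": 0,"dz": 0,"wx": 0,"wy": 0,"wz": 0}

```text
time_s: 69.25
eef_pos: [425.4, 9.8, 146.8]
ee_rot: [0.0, 0.997, 0.077, 0.0]
force: [-0.1, -0.5, 0.6]
grip_width: 0.996
grip_force: 0.0
```

```bash
python3 - <<'E'
from h import *
c=look(['register1'],('wrist',)); f=c['frame']
for k in regmask('wrist'):
    ys,xs=np.nonzero(k); x0,y0=xs.min()-10,ys.min()-10; print(xs.min(),xs.max(),ys.min(),ys.max())
    cs,_=cv2.findContours(k.astype(np.uint8),0,1); q=max(cs,key=cv2.contourArea)[:,0]
    print(cv2.minAreaRect(np.array([ray(c,u,v,42)[:2] for u,v in q],np.float32)))
    g=cv2.cvtColor(f,cv2.COLOR_BGR2GRAY)[y0:ys.max()+10,x0:xs.max()+10]
    h=cv2.HoughCircles(g,cv2.HOUGH_GRADIENT,1,50,param1=100,param2=15,minRadius=38,maxRadius=56)
    if h is not None:
        u,v,r=h[0,0]; print(u+x0,v+y0,r); p=ray(c,u+x0,v+y0,46); print(p); vec([p[0],p[1],38])
E
```

```text
wrist register1 [(0.76, [427.9, 14.6, -0.1])]
266 368 179 286
((431.49468994140625, 12.224000930786133), (62.63169860839844, 56.3848762512207), 6.867509365081787)
316.5 239.5 47.7
[429.8  11.8  46. ]
pose [424.8   9.9 146.4] x [ 0.988  0.154 -0.   ] y [ 0.154 -0.988  0.   ] z [-0.    -0.001 -1.   ] j [-0.25  0.23  1.93 -0.    0.99  1.16]
[429.8  11.8  38. ] tool units [ 0.21 -0.05  4.33]
```

>>> step_arm:
  increments:
    - {"dx": 0.21,"dy": -0.05,"dz": 0.9,"wx": 0,"wy": 0,"wz": 0}
    - {"dx": 0,"dy": 0,"dz": 1,"wx": 0,"wy": 0,"wz": 0}
    - {"dx": 0,"dy": 0,"dz": 1,"wx": 0,"wy": 0,"wz": 0}
    - {"dx": 0,"dy": 0,"dz": 0.9,"wx": 0,"wy": 0,"wz": 0}
    - {"dx": 0,"dy": 0,"dz": 0.53,"wx": 0,"wy": 0,"wz": 0}

```text
time_s: 69.9
eef_pos: [428.9, 12.0, 36.5]
ee_rot: [-0.0, 0.997, 0.077, -0.001]
force: [0.1, -0.5, 0.1]
grip_width: 0.994
grip_force: 0.0
```

>>> step_arm:
  increments:
    - {"dx": 0,"dy": 0,"dz": 0,"wx": 0,"wy": 0,"wz": 0}
    - {"dx": 0,"dy": 0,"dz": 0,"wx": 0,"wy": 0,"wz": 0}

```text
time_s: 70.1
eef_pos: [429.6, 11.8, 38.2]
ee_rot: [0.0, 0.997, 0.077, -0.0]
force: [0.2, -0.1, 0.7]
grip_width: 0.996
grip_force: 0.0
```

>>> step_arm:
  increments:
    - {"dx": 0,"dy": 0,"dz": 0,"wx": 0,"wy": 0,"wz": 0}
    - {"dx": 0,"dy": 0,"dz": 0,"wx": 0,"wy": 0,"wz": 0}
    - {"dx": 0,"dy": 0,"dz": 0,"wx": 0,"wy": 0,"wz": 0}
    - {"dx": 0,"dy": 0,"dz": 0,"wx": 0,"wy": 0,"wz": 0}
  fingers: 40

```text
time_s: 70.5
eef_pos: [429.7, 11.8, 38.9]
ee_rot: [0.0, 0.997, 0.077, 0.0]
force: [-2.2, -0.0, 10.9]
grip_width: 0.671
grip_force: 63.2
```

>>> step_arm:
  increments:
    - {"dx": 0,"dy": 0,"dz": -1,"wx": 0,"wy": 0,"wz": 0}
    - {"dx": 0,"dy": 0,"dz": -1,"wx": 0,"wy": 0,"wz": 0}
    - {"dx": 0,"dy": 0,"dz": -1,"wx": 0,"wy": 0,"wz": 0}
    - {"dx": 0,"dy": 0,"dz": -1,"wx": 0,"wy": 0,"wz": 0}
    - {"dx": 0,"dy": 0,"dz": -1,"wx": 0,"wy": 0,"wz": 0}

```text
time_s: 71.0
eef_pos: [429.1, 12.0, 164.1]
ee_rot: [0.0, 0.997, 0.077, -0.0]
force: [0.8, -0.1, -2.8]
grip_width: 0.667
grip_force: 65.4
```

```bash
python3 - <<'E'
from h import *
vec([639.5,-99.5,165],[639.5,-99.5,75])
E
```

```text
pose [429.1  12.  164.1] x [ 0.988  0.154 -0.001] y [ 0.154 -0.988  0.   ] z [-0.001 -0.001 -1.   ] j [-0.25  0.21  1.9  -0.    1.04  1.17]
[639.5 -99.5 165. ] tool units [ 7.63  5.7  -0.04]
[639.5 -99.5  75. ] tool units [ 0.  -0.   3.6]
```

>>> step_arm:
  increments:
    - {"dx": 0.95,"dy": 0.71,"dz": 0,"wx": 0,"wy": 0,"wz": 0}
    - {"dx": 0.95,"dy": 0.71,"dz": 0,"wx": 0,"wy": 0,"wz": 0}
    - {"dx": 0.95,"dy": 0.71,"dz": 0,"wx": 0,"wy": 0,"wz": 0}
    - {"dx": 0.95,"dy": 0.71,"dz": 0,"wx": 0,"wy": 0,"wz": 0}
    - {"dx": 0.95,"dy": 0.71,"dz": 0,"wx": 0,"wy": 0,"wz": 0}

```text
time_s: 71.5
eef_pos: [561.1, -58.0, 162.9]
ee_rot: [0.0, 0.997, 0.077, -0.001]
force: [0.7, -0.6, -1.0]
grip_width: 0.668
grip_force: 65.7
```

>>> step_arm:
  increments:
    - {"dx": 0.95,"dy": 0.71,"dz": 0,"wx": 0,"wy": 0,"wz": 0}
    - {"dx": 0.95,"dy": 0.71,"dz": 0,"wx": 0,"wy": 0,"wz": 0}
    - {"dx": 0.95,"dy": 0.71,"dz": 0,"wx": 0,"wy": 0,"wz": 0}
    - {"dx": 0,"dy": 0,"dz": 1,"wx": 0,"wy": 0,"wz": 0}
    - {"dx": 0,"dy": 0,"dz": 1,"wx": 0,"wy": 0,"wz": 0}

```text
time_s: 72.0
eef_pos: [639.3, -99.6, 112.1]
ee_rot: [0.0, 0.997, 0.077, -0.0]
force: [-0.4, 0.4, -3.2]
grip_width: 0.668
grip_force: 65.7
```

>>> step_arm:
  increments:
    - {"dx": 0,"dy": 0,"dz": 0.8,"wx": 0,"wy": 0,"wz": 0}
    - {"dx": 0,"dy": 0,"dz": 0.6,"wx": 0,"wy": 0,"wz": 0}
    - {"dx": 0,"dy": 0,"dz": 0,"wx": 0,"wy": 0,"wz": 0}
    - {"dx": 0,"dy": 0,"dz": 0,"wx": 0,"wy": 0,"wz": 0}

```text
time_s: 72.4
eef_pos: [639.1, -99.3, 78.4]
ee_rot: [0.0, 0.997, 0.077, -0.0]
force: [0.0, 0.3, -1.7]
grip_width: 0.663
grip_force: 65.6
```

```bash
python3 - <<'E'
from h import *
vec([639.5,-99.5,61]); c=look(['register1'],('wrist',)); 
T=tool(); print([(np.linalg.inv(T)@np.r_[x,1]).round(1) for p,x in find(c,'wrist','register1')])
E
```

```text
pose [639.1 -99.3  78.4] x [ 0.988  0.154 -0.   ] y [ 0.154 -0.988  0.001] z [-0.    -0.001 -1.   ] j [-0.33  0.75  1.29 -0.    1.1   1.08]
[639.5 -99.5  61. ] tool units [0.01 0.01 0.7 ]
wrist register1 [(0.77, [631.0, -213.7, 21.6]), (0.63, [637.9, -100.8, 38.3])]
[array([-26. , 111.6,  57.6,   1. ]), array([-1.8,  1.1, 40.8,  1. ])]
```

>>> step_arm:
  increments:
    - {"dx": 0,"dy": 0,"dz": 0.2,"wx": 0,"wy": 0,"wz": 0}
    - {"dx": 0,"dy": 0,"dz": 0.15,"wx": 0,"wy": 0,"wz": 0}
    - {"dx": 0,"dy": 0,"dz": 0,"wx": 0,"wy": 0,"wz": 0}

```text
time_s: 72.85
eef_pos: [638.5, -99.1, 68.1]
ee_rot: [-0.0, 0.997, 0.077, -0.001]
force: [-0.6, -0.4, -1.7]
grip_width: 0.668
grip_force: 65.6
```

>>> step_arm:
  increments:
    - {"dx": 0,"dy": 0,"dz": 0.15,"wx": 0,"wy": 0,"wz": 0}
    - {"dx": 0,"dy": 0,"dz": 0.14,"wx": 0,"wy": 0,"wz": 0}
    - {"dx": 0,"dy": 0,"dz": 0,"wx": 0,"wy": 0,"wz": 0}

```text
time_s: 73.15
eef_pos: [638.8, -99.2, 61.3]
ee_rot: [0.0, 0.997, 0.077, -0.001]
force: [0.2, 0.2, -2.0]
grip_width: 0.665
grip_force: 65.8
```

It went in without contact. Release, retreat and verify.

>>> step_arm:
  increments:
    - {"dx": 0,"dy": 0,"dz": 0,"wx": 0,"wy": 0,"wz": 0}
    - {"dx": 0,"dy": 0,"dz": 0,"wx": 0,"wy": 0,"wz": 0}
    - {"dx": 0,"dy": 0,"dz": 0,"wx": 0,"wy": 0,"wz": 0}
    - {"dx": 0,"dy": 0,"dz": 0,"wx": 0,"wy": 0,"wz": 0}
  fingers: 80

```text
time_s: 73.55
eef_pos: [638.9, -99.2, 61.8]
ee_rot: [0.0, 0.997, 0.077, -0.0]
force: [-0.7, 0.7, 0.3]
grip_width: 0.938
grip_force: 0.0
```

>>> step_arm:
  increments:
    - {"dx": 0,"dy": 0,"dz": -0.6,"wx": 0,"wy": 0,"wz": 0}
    - {"dx": 0,"dy": 0,"dz": -1,"wx": 0,"wy": 0,"wz": 0}
    - {"dx": 0,"dy": 0,"dz": -1,"wx": 0,"wy": 0,"wz": 0}
    - {"dx": 0,"dy": 0,"dz": -1,"wx": 0,"wy": 0,"wz": 0}
    - {"dx": 0,"dy": 0,"dz": -1,"wx": 0,"wy": 0,"wz": 0}

```text
time_s: 74.05
eef_pos: [639.0, -99.2, 179.1]
ee_rot: [0.0, 0.997, 0.077, 0.0]
force: [-0.3, 0.1, 0.6]
grip_width: 0.938
grip_force: 0.0
```

>>> step_arm:
  increments:
    - {"dx": -0.9,"dy": 1,"dz": -0.5,"wx": 0,"wy": 0,"wz": 0}
    - {"dx": -0.9,"dy": 1,"dz": -0.5,"wx": 0,"wy": 0,"wz": 0}
    - {"dx": -0.9,"dy": 1,"dz": -0.5,"wx": 0,"wy": 0,"wz": 0}
    - {"dx": -0.9,"dy": 1,"dz": 0,"wx": 0,"wy": 0,"wz": 0}
    - {"dx": 0,"dy": 0,"dz": 0,"wx": 0,"wy": 0,"wz": 0}
  fingers: 0

```text
time_s: 74.55
eef_pos: [563.9, -214.8, 216.0]
ee_rot: [0.001, 0.997, 0.075, 0.0]
force: [-0.7, 1.0, 0.3]
grip_width: 0.079
grip_force: 0.0
```

>>> step_arm:
  increments:
    - {"dx": 0,"dy": 0,"dz": 0,"wx": 0,"wy": 0,"wz": 0}
    - {"dx": 0,"dy": 0,"dz": 0,"wx": 0,"wy": 0,"wz": 0}

```text
time_s: 74.75
eef_pos: [565.8, -211.0, 214.6]
ee_rot: [0.0, 0.997, 0.078, -0.0]
force: [0.1, -0.5, -0.4]
grip_width: -0.004
grip_force: 0.0
```

```bash
python3 - <<'E'
from h import *
import pickle
for n in('scene','side','wrist'):
    c=cap(n)
    for l in ['register1','start_top']+(['valve1','tail1'] if n!='wrist' else []): print(n,l,[(p,x.tolist()) for p,x in find(c,n,l,.4)])
cv2.imwrite('pics/w11.png',c['frame']); pickle.dump(c,open('w11.pkl','wb')); vec()
E
```

```text
scene register1 [(0.86, [623.5, -210.9, 23.0]), (0.63, [637.6, -102.3, 21.2])]
scene start_top [(0.48, [563.6, -327.7, 23.5])]
scene valve1 [(0.95, [419.0, 342.8, 4.0]), (0.8, [426.1, 387.0, 4.1]), (0.72, [425.0, 288.8, 6.7])]
scene tail1 [(0.81, [391.9, -392.1, 5.2]), (0.67, [426.9, -282.9, 6.5]), (0.6, [423.5, -334.8, 2.1]), (0.52, [635.7, -156.3, 1.3])]
side register1 [(0.78, [628.0, -207.6, 22.3]), (0.67, [634.2, -99.1, 16.1])]
side start_top [(0.65, [564.7, -325.6, 24.2])]
side valve1 []
side tail1 [(0.79, [422.6, -330.1, 6.0]), (0.7, [425.1, -283.0, 5.7]), (0.62, [394.2, -389.5, 3.5])]
wrist register1 [(0.75, [629.0, -211.7, 23.7])]
wrist start_top [(0.64, [562.8, -328.8, 20.0])]
pose [ 565.4 -211.8  214.2] x [ 0.988  0.154 -0.001] y [ 0.154 -0.988  0.   ] z [-0.001 -0.    -1.   ] j [-0.55  0.52  1.31 -0.    1.32  0.86]
```

View pics/w11.png

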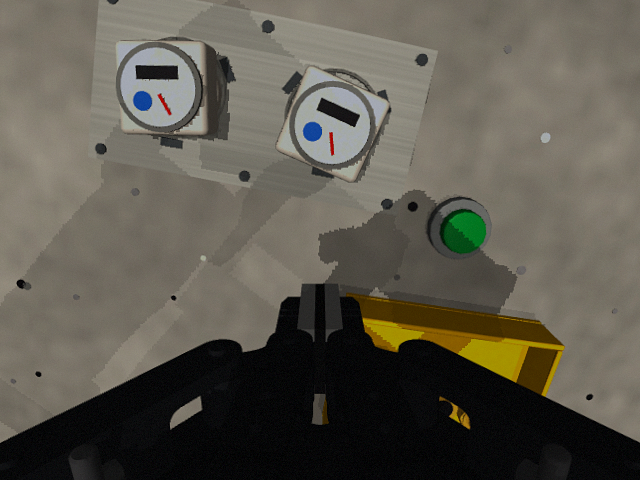

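The wrist view shows both dials up, a at px (158,87) and b at (332,124), and the button at (463,232). Register b sits toward the near wall of its pocket, so I'll quantify that. One tail was knocked sideways but stayed inside the yellow bin, at about (393,-391).

```bash
python3 - <<'E'
from h import *
import pickle
c=pickle.load(open('w11.pkl','rb')); g=cv2.cvtColor(c['frame'],cv2.COLOR_BGR2GRAY)
for (u,v) in[(158,87),(332,124)]:
    s=g[v-65:v+65,u-65:u+65]; h=cv2.HoughCircles(s,cv2.HOUGH_GRADIENT,1,50,param1=100,param2=15,minRadius=38,maxRadius=52)
    print(h[0,0]+[u-65,v-65,0], ray(c,u,v,68)); a=h[0,0]; print(ray(c,a[0]+u-65,a[1]+v-65,68))
# corners of the fixture top seen: lower-left (100,149)?, screw heads
for P in [(640,-100,30),(635.5,-211.5,30)]: print(proj(c,P).round())
print('button',ray(c,463,232,24))
im=c['frame'][0:200,80:450]; cv2.imwrite('pics/w11c.png',cv2.resize(im,None,fx=2.1,fy=2.1,interpolation=cv2.INTER_CUBIC))
E
```

```text
[154.5         89.5         48.09999847] [ 637.7 -100.3   68. ]
[635.9 -98.2  68. ]
[332.5        124.5         43.59999847] [ 631.6 -209.5   68. ]
[ 631.3 -209.9   68. ]
[178.  87.]
[334. 118.]
button [ 566.7 -325.5   24. ]
```

View pics/w11c.png

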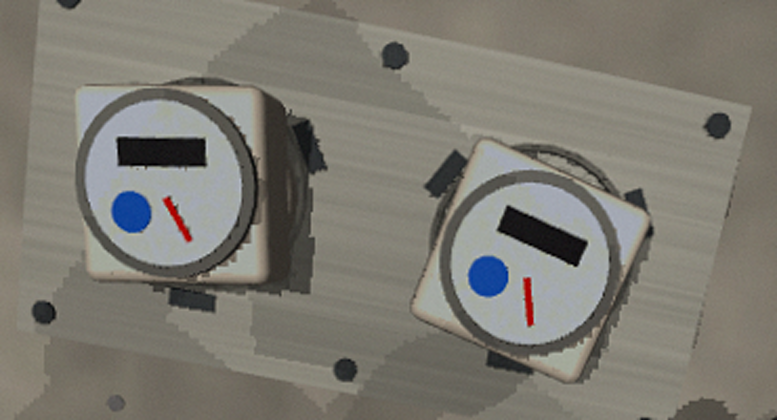

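Both dials are flat, and each foot is within about 4 mm of its pocket centre and below the rim. Now the button at (564,-326), with the fingers closed.

>>> step_arm:
  increments:
    - {"dx": -0.15,"dy": 0.9,"dz": 0.4,"wx": 0,"wy": 0,"wz": 0}
    - {"dx": -0.15,"dy": 0.9,"dz": 0.4,"wx": 0,"wy": 0,"wz": 0}
    - {"dx": -0.15,"dy": 0.9,"dz": 0.4,"wx": 0,"wy": 0,"wz": 0}
    - {"dx": -0.15,"dy": 0.9,"dz": 0.4,"wx": 0,"wy": 0,"wz": 0}
    - {"dx": -0.15,"dy": 0.92,"dz": 0.4,"wx": 0,"wy": 0,"wz": 0}

```text
time_s: 75.9
eef_pos: [564.1, -327.3, 163.9]
ee_rot: [0.0, 0.997, 0.077, -0.0]
force: [0.6, 0.4, 0.0]
grip_width: 0.003
grip_force: 0.0
```

>>> step_arm:
  increments:
    - {"dx": 0,"dy": 0,"dz": 0.9,"wx": 0,"wy": 0,"wz": 0}
    - {"dx": 0,"dy": 0,"dz": 0.9,"wx": 0,"wy": 0,"wz": 0}
    - {"dx": 0,"dy": 0,"dz": 0.9,"wx": 0,"wy": 0,"wz": 0}
    - {"dx": 0,"dy": 0,"dz": 0.9,"wx": 0,"wy": 0,"wz": 0}
    - {"dx": 0,"dy": 0,"dz": 0.5,"wx": 0,"wy": 0,"wz": 0}

```text
time_s: 76.4
eef_pos: [563.5, -326.0, 59.8]
ee_rot: [-0.001, 0.997, 0.077, -0.001]
force: [-0.2, 0.0, 0.5]
grip_width: -0.002
grip_force: 0.0
```

>>> step_arm:
  increments:
    - {"dx": 0,"dy": 0,"dz": 0,"wx": 0,"wy": 0,"wz": 0}
    - {"dx": 0,"dy": 0,"dz": 0,"wx": 0,"wy": 0,"wz": 0}
    - {"dx": 0,"dy": 0,"dz": 0,"wx": 0,"wy": 0,"wz": 0}

```text
time_s: 76.7
eef_pos: [564.6, -326.8, 63.2]
ee_rot: [0.001, 0.997, 0.077, 0.0]
force: [0.0, -0.8, 0.9]
grip_width: -0.0
grip_force: 0.0
```

>>> step_arm:
  increments:
    - {"dx": 0,"dy": 0,"dz": 0.3,"wx": 0,"wy": 0,"wz": 0}
    - {"dx": 0,"dy": 0,"dz": 0.2,"wx": 0,"wy": 0,"wz": 0}
    - {"dx": 0,"dy": 0,"dz": 0.1,"wx": 0,"wy": 0,"wz": 0}
    - {"dx": 0,"dy": 0,"dz": 0,"wx": 0,"wy": 0,"wz": 0}

```text
time_s: 77.1
eef_pos: [563.9, -326.3, 46.4]
ee_rot: [-0.0, 0.997, 0.077, -0.001]
force: [0.5, 0.7, 1.1]
grip_width: 0.0
grip_force: 0.7
```

>>> step_arm:
  increments:
    - {"dx": 0,"dy": 0,"dz": 0.1,"wx": 0,"wy": 0,"wz": 0}
    - {"dx": 0,"dy": 0,"dz": 0,"wx": 0,"wy": 0,"wz": 0}

```text
time_s: 77.3
eef_pos: [564.2, -326.5, 44.3]
ee_rot: [0.0, 0.997, 0.077, -0.0]
force: [-0.9, 0.3, 2.1]
grip_width: -0.002
grip_force: 1.1
```

>>> step_arm:
  increments:
    - {"dx": 0,"dy": 0,"dz": 0.1,"wx": 0,"wy": 0,"wz": 0}
    - {"dx": 0,"dy": 0,"dz": 0,"wx": 0,"wy": 0,"wz": 0}

```text
time_s: 77.5
eef_pos: [564.2, -326.5, 41.8]
ee_rot: [0.0, 0.997, 0.077, -0.0]
force: [0.6, -0.7, 3.8]
grip_width: 0.005
grip_force: 1.7
```

>>> step_arm:
  increments:
    - {"dx": 0,"dy": 0,"dz": 0.06,"wx": 0,"wy": 0,"wz": 0}
    - {"dx": 0,"dy": 0,"dz": 0,"wx": 0,"wy": 0,"wz": 0}
    - {"dx": 0,"dy": 0,"dz": 0,"wx": 0,"wy": 0,"wz": 0}

```text
time_s: 77.8
eef_pos: [564.3, -326.5, 41.0]
ee_rot: [0.0, 0.997, 0.077, -0.0]
force: [-1.5, 1.2, 7.6]
grip_width: -0.003
grip_force: 3.8
```

>>> step_arm:
  increments:
    - {"dx": 0,"dy": 0,"dz": 0.04,"wx": 0,"wy": 0,"wz": 0}
    - {"dx": 0,"dy": 0,"dz": 0,"wx": 0,"wy": 0,"wz": 0}
    - {"dx": 0,"dy": 0,"dz": 0,"wx": 0,"wy": 0,"wz": 0}

```text
time_s: 78.1
eef_pos: [564.3, -326.5, 40.9]
ee_rot: [0.001, 0.997, 0.077, -0.0]
force: [-3.9, 2.4, 14.3]
grip_width: -0.001
grip_force: 7.1
```

The force jumps, so the button is at its stop. Release and back away.

>>> step_arm:
  increments:
    - {"dx": 0,"dy": 0,"dz": -0.5,"wx": 0,"wy": 0,"wz": 0}
    - {"dx": 0,"dy": 0,"dz": -1,"wx": 0,"wy": 0,"wz": 0}
    - {"dx": 0,"dy": 0,"dz": -1,"wx": 0,"wy": 0,"wz": 0}
    - {"dx": 0,"dy": 0,"dz": -1,"wx": 0,"wy": 0,"wz": 0}
    - {"dx": 0,"dy": 0,"dz": -1,"wx": 0,"wy": 0,"wz": 0}

```text
time_s: 78.6
eef_pos: [564.0, -326.2, 152.7]
ee_rot: [-0.0, 0.997, 0.077, -0.001]
force: [0.3, 0.1, -0.4]
grip_width: -0.004
grip_force: 0.0
```

>>> step_arm:
  increments:
    - {"dx": 0,"dy": 0,"dz": -1,"wx": 0,"wy": 0,"wz": 0}
    - {"dx": 0,"dy": 0,"dz": -1,"wx": 0,"wy": 0,"wz": 0}
    - {"dx": 0,"dy": 0,"dz": 0,"wx": 0,"wy": 0,"wz": 0}
    - {"dx": 0,"dy": 0,"dz": 0,"wx": 0,"wy": 0,"wz": 0}

```text
time_s: 79.0
eef_pos: [564.1, -326.3, 201.6]
ee_rot: [0.0, 0.997, 0.077, -0.001]
force: [0.7, 0.2, -0.0]
grip_width: 0.001
grip_force: 0.0
```

```bash
python3 - <<'E'
from h import *
for n in('scene','side'):
    c=cap(n)
    for l in ['register1','valve1','tail1']: print(n,l,[(p,x.tolist()) for p,x in find(c,n,l,.4)])
print(finish_job())
E
```

```text
scene register1 [(0.87, [624.0, -209.6, 23.3]), (0.79, [637.5, -100.3, 21.2])]
scene valve1 [(0.91, [418.8, 341.5, 4.6]), (0.88, [423.8, 390.2, 3.1]), (0.76, [426.6, 295.0, 5.4])]
scene tail1 [(0.81, [390.9, -391.3, 5.4]), (0.71, [429.1, -284.8, 6.2]), (0.68, [424.2, -334.0, 4.0])]
side register1 [(0.89, [634.4, -98.4, 14.5]), (0.89, [629.7, -204.4, 20.7])]
side valve1 []
side tail1 [(0.97, [419.4, -286.3, 7.5]), (0.92, [418.7, -333.4, 3.4]), (0.63, [389.1, -390.9, 4.1])]
the job is handed in; nothing more can be done
None
```

The job is handed in at about 79 s with no verdict returned; by the cameras both registers are dial up in their pockets and all six fittings are in their bins, and the start button was pressed to its stop and let go (its return was not checked).

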